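# Change the sample in the core-temperature vise and rack the frozen packs

### The job

The frozen pack in the vise has been drilled and its temperature taken: wind the crank at least two full turns to open the vise, lift the drilled pack out and stand it on edge in the slotted rack. Then set the thick pack upright on the vise bed, square between the jaws and about centred along them, and wind the crank back until the jaws are tight on it. Stand every thin pack from the bench on edge in the rack as well, at any time, one to a slot, fully down and about centred along its slot, and leave the other things on the bench where they are.

Things in the scene. Friction and masses are not known exactly. Their poses are not given: they have to be found in the camera images.
- rack: aluminium slotted rack, fixed, tray 140 x 330 mm; origin: centre of its underside, z up. Floor 8 mm above the underside; on it six ribs 18 mm wide, 120 mm long along the rack's x, tops at 34 mm. Between them five slots 44 mm wide along x, centres at y = -124, -62, 0, 62, 124 mm, all empty at the start. A pack stands in a slot with its length along the rack's x, either way round
- vise: grey screw vise on a dark riser, fixed, 190 x 130 mm; origin: centre of its underside. x along the screw, from crank end (-x) to fixed jaw (+x); y along the jaws; z up. Bed at z = 95 mm; jaws 110 mm wide, tops at z = 120 mm; face of the fixed jaw at x = 40 mm. Crank axis along x at y = 0, z = 80 mm. A pack stands in it with its length along the vise's y, thickness along x
- vise_bed (a point): point on the bed of the vise (vise frame x = 21.5 mm, y = 0, z = 95 mm), under the middle of the drilled pack at the start; axes as the vise
- jaw (a joint): opening of the moving jaw in m, driven only by the crank, 12 mm a turn: 0 at the start (just closed on the drilled pack), up to 0.035. The face of the moving jaw is at vise x = 3 mm minus this opening, so the gap is 37 mm plus the opening. On the thick pack the jaws are tight at about 0.011
- crank (a joint): angle of the crank in rad: 0 at the start with the grip straight above the screw axis; grows, and opens the jaw, counter-clockwise as seen from the crank end looking towards the vise (a full turn 6.283 opens 12 mm); stop at 18.5. Turns with about 0.12 N m of friction and stays where it is left
- grip_c (a point): middle of the crank's grip: black sleeve 18 mm in diameter, 70 mm long, parallel to the vise's x, 45 mm from the crank axis. In the vise frame it is at x = -139 mm, y = 45 mm sin(crank), z = 80 mm + 45 mm cos(crank). It spins freely on its pin, so it can be held from above and led round the circle without turning the hand. Its own orientation means nothing
- drilled_c (a point): the drilled pack: like the thin packs, 130 x 36 x 64 mm, 0.3 kg, with a dark 10 mm drill hole in its top edge; stands on the vise bed between the jaws at the start. Point: its centre, 32 mm above its lower edge; x along its length, y through its thickness, z up
- thick_c (a point): the thick pack, the next sample: plain white frozen pack 130 x 48 x 64 mm, 0.4 kg, standing on a long edge among the thin packs, too thick for the rack, its lower edge frosty too. Point: its centre, 32 mm above its lower edge; x along its length, y through its 48 mm thickness, z up
- pack1_c (a point): plain white frozen pack, a rigid block 130 x 36 x 64 mm, 0.3 kg, standing on a long edge on the bench at the start; point: its centre, half-way up (32 mm above its lower edge). x along its 130 mm length, y through its 36 mm thickness, z up. Its frosty lower edge slides easily (friction 0.4), its sides do not. Absent in some starts
- pack2_c (a point): plain white frozen pack, a rigid block 130 x 36 x 64 mm, 0.3 kg, standing on a long edge on the bench at the start; point: its centre, half-way up (32 mm above its lower edge). x along its 130 mm length, y through its 36 mm thickness, z up. Its frosty lower edge slides easily (friction 0.4), its sides do not. Absent in some starts
- pack3_c (a point): plain white frozen pack, a rigid block 130 x 36 x 64 mm, 0.3 kg, standing on a long edge on the bench at the start; point: its centre, half-way up (32 mm above its lower edge). x along its 130 mm length, y through its 36 mm thickness, z up. Its frosty lower edge slides easily (friction 0.4), its sides do not. Absent in some starts
- spray: bystander, not to be moved: white bottle, 54 mm across, 110 mm tall, standing; origin at the centre of its underside
- thermo: bystander, not to be moved: probe thermometer lying flat, about 200 mm long; origin at the centre of its underside
- tape: bystander, not to be moved: roll of packing tape lying flat, 90 mm across, 45 mm tall; origin at the centre of its underside
- cup: bystander, not to be moved: grey cup, 85 mm tall; origin at the centre of its underside
Mind the look-alikes: they are no part of the job. What is shaped like the part that bears thick_c but purple or red is not meant.

How it is judged:
On the way, in this order (a step that is already met when the one before it is completed fails the run):
1. the vise is wound open (jaw opened by more than 20 mm) with the drilled pack still in it (value of joint jaw above 0.02 m and distance between drilled_c and vise_bed below 0.07 m), for 0.2 s.
2. the drilled pack stands on edge in a slot of the rack (z of drilled_c in the frame of rack between 0.034 and 0.046 m and x of drilled_c in the frame of rack between -0.03 and 0.03 m and y of drilled_c in the frame of rack between -0.155 and 0.155 m and angle between drilled_c's own z axis and vertical below 0.15 rad and angle between the x axis of drilled_c and the x axis of rack, either way round below 0.15 rad), for 0.3 s.
3. the thick pack stands on the vise bed, square between the open jaws (jaw wider than 12.5 mm) (z of thick_c in the frame of vise_bed between 0.026 and 0.038 m and y of thick_c in the frame of vise_bed between -0.03 and 0.03 m and angle between thick_c's own z axis and vertical below 0.12 rad and angle between the x axis of thick_c and the y axis of vise, either way round below 0.12 rad and x of thick_c in the frame of vise_bed between -0.04 and 0.012 m and value of joint jaw above 0.0125 m), for 0.2 s.
4. the jaws are wound tight on the thick pack (z of thick_c in the frame of vise_bed between 0.026 and 0.038 m and y of thick_c in the frame of vise_bed between -0.03 and 0.03 m and angle between thick_c's own z axis and vertical below 0.12 rad and angle between the x axis of thick_c and the y axis of vise, either way round below 0.12 rad and value of joint jaw between 0.008 and 0.0125 m), for 0.3 s.
At the end, for the whole second after the job is handed in: The drilled and all thin packs stand in rack slots: fully down (6 mm), upright and along the slot within 0.15 rad, within 30 mm of its middle. The thick pack stands on the vise bed, square within 0.12 rad, within 30 mm of the jaws' middle, jaws closed on it within 1.5 mm (all of step 2 and all of step 4 and z of pack1_c in the frame of rack between 0.034 and 0.046 m and x of pack1_c in the frame of rack between -0.03 and 0.03 m and y of pack1_c in the frame of rack between -0.155 and 0.155 m and angle between each of pack1_c, pack2_c, pack3_c's own z axis and vertical below 0.15 rad and angle between the x axis of each of pack1_c, pack2_c, pack3_c and the x axis of rack, either way round below 0.15 rad and z of pack2_c in the frame of rack between 0.034 and 0.046 m and x of pack2_c in the frame of rack between -0.03 and 0.03 m and y of pack2_c in the frame of rack between -0.155 and 0.155 m and z of pack3_c in the frame of rack between 0.034 and 0.046 m and x of pack3_c in the frame of rack between -0.03 and 0.03 m and y of pack3_c in the frame of rack between -0.155 and 0.155 m); the robot touches nothing.
It fails at once if the spray is moved more than 40 mm (distance of spray from where it was at the start of the episode above 0.04 m).
It fails at once if the thermo is moved more than 40 mm (distance of thermo from where it was at the start of the episode above 0.04 m).
It fails at once if the tape is moved more than 40 mm (distance of tape from where it was at the start of the episode above 0.04 m).
It fails at once if the cup is moved more than 40 mm (distance of cup from where it was at the start of the episode above 0.04 m).
Of pack1, pack2, pack3 only 2 to 3 are there at a start; the rules pass over those that are not, and their reading is None.
At some moment in a run one of pack1, pack2, pack3 may be knocked a few centimetres aside while the robot is not near it.
It also fails if it takes over 210 s, if anything falls off the work surface, if the arm or the gripper's body presses on something with over 40 N, if the wrist force passes 120 N, or if a joint passes its speed limit or range.

### The arm

A 6-joint arm with a two-finger parallel gripper is mounted at the origin on the work surface. World frame = base frame: x ahead of the robot, y to its left, z up, the work surface at z = 0. Lengths are in m, angles in rad, forces in N, time in s.
With the tool pointing down it reaches from about 0.35 to 0.85 m from the base axis. Payload 8.1 kg.
Tool frame: the origin (TCP) lies between the finger pads; the fingertips stand nose_length ahead of it and the grasp point (between the pads) lies 2 mm behind it (nose_length is the distance from the TCP to the fingertips, in m); z points along the fingers, x is the direction in which the jaws open and shut, and the axes are right-handed (so a half turn about z gives the same grasp; the last joint's range is limited). The gripper opens to 93 mm and grips with 3 to 60 N. Pads are 15 mm wide; open, the fingers measure 128 mm over their backs; the gripper's body (75 mm by 188 mm) begins 65 mm behind the grasp point.
Start: joints at [-1.268, 0.13, 1.488, -0, 1.523, -0.085], TCP at [0.227, -0.555, 0.205] pointing down, gripper open.
Joint ranges: [-2.96, 2.96], [-0.89, 2.26], [0.02, 2.5], [-1.34, 4.48], [0, 2.73], [-2.66, 2.66]. Speed limits (rad/s): [2.39, 2.39, 2.79, 3.14, 3.14, 3.14].

### API

Orientations are given as a rotation vector (axis times angle).
In Python, from plant import * gives the robot as it stands.
- The arm moves only by the tool carry_out, never from a script. Its argument "steps" is a list of rows, each an object with "xyz": the shift along the world's x, y, z in cm, a list of three; "rot": the turn, a rotation vector about the world's x, y, z in degrees, a list of three. In form: [{"xyz": [tx, ty, tz], "rot": [rx, ry, rz]}, ...]. A call has 1 to 10 rows; each row is the pose to reach, as a shift and turn from the pose commanded when the call began; what a row does not reach only later rows make up. A row lasts 1/10 s, in which the tool goes at most 50 mm and 8.59 degrees, less where a joint would pass 70% of its speed; a pose out of reach is approached as far as the arm can. A call with a gripper value outside its range is refused whole. "grip" is the opening, from 0 (shut) to 1 (fully open), set as the call begins (left out, the last holds). The fingers move at their own pace and stop on an object; "force" is the grip in N (left out, the last holds). Time passes only in rows, so rows that repeat a pose let the fingers close. It gives the time, the measured TCP pose, the force and the opening at its end, in the units of the state.
- read_state(): the state, without advancing time (a new reading comes with each control period).
- read_camera(name): name is "scene" or "side" or "wrist"; returns the picture (400x640x3 uint8, red, green, blue); there is no depth.
- calibration(name): a dict with "fov_y" (degrees; the focal length in pixels is half the picture's height over the tangent of half this angle, whatever the lens; pixels are square), "cx", "cy" (the principal point, pixels), "xyz" and "attitude" of the camera in the world. Camera axes: x right, y down, z forward; pixel columns grow to the right and rows downward; lengths in m; the calibration is good to about 2 mm. A picture is of the moment at which its call begins: read the wrist's pose just before it. calibration takes no time and is no camera call; for the wrist camera it gives the pose at the moment of the call.
- close_job(): hands the job in, once; it reports no verdict.
The state is a dict: "t": time; "q": joint angles; "dq": joint speeds; "joint_torque": joint torques, N m; "tool_pos": TCP position; "orientation": TCP orientation; "force": force on the tool from outside, world axes, zero at the start; "wrist_torque": the same for the moment, N m; "opening": finger opening in m.
Only numpy, scipy, OpenCV 4.12 (cv2) and the standard library are available. Lean on these libraries where they do the work, as an engineer would, in place of code of your own. Each camera call takes 0.05 s, during which the arm holds its last target.

## Working session

There is one attempt and no reset: what is moved stays moved. The work goes in short steps, Python scripts to look and compute and a tool call to move; the robot and the scene stay as the last step left them, time stands still between calls to the robot, and variables do not carry over. Pictures are saved under pics/ and viewed, and the job is handed in when it is done.

Besides the shell and the picture viewer there is one more tool, called after ">>>" as a command line: name --argument value ..., lists and objects as JSON in quotes. carry_out: Moves the arm, as the interface text tells. Its arguments: {"type":"object","properties":{"steps":{"type":"array","items":{"type":"object","properties":{"xyz":{"type":"array","items":{"type":"number"}},"rot":{"type":"array","items":{"type":"number"}}}}},"grip":{"type":"number"},"force":{"type":"number"}},"required":["steps"]}

```bash
ls; mkdir -p pics; cat > h.py <<'E'
from plant import *
import numpy as np, cv2
from scipy.spatial.transform import Rotation as R
E
python3 - <<'E'
from h import *
print(read_state())
for n in ("scene","side","wrist"):
    print(n,calibration(n)); cv2.imwrite(f"pics/{n}0.png",read_camera(n)[:,:,::-1])
E
```

```text
pics
{'t': 0.0, 'q': array([-1.26841523e+00,  1.31184863e-01,  1.48926901e+00,  8.25028481e-06,
        1.52297331e+00, -8.53980506e-02]), 'dq': array([-0.0002396 ,  0.00043043,  0.00133476,  0.00150219,  0.0003038 ,
        0.00096452]), 'joint_torque': array([-3.54731119e-04, -5.59834456e+01, -4.91773760e+01,  7.67861959e-02,
        3.48541257e-02, -1.39180506e-04]), 'tool_pos': array([ 0.22672998, -0.55488016,  0.20387894]), 'orientation': array([-2.60687713e+00,  1.75115158e+00,  2.23737581e-03]), 'force': array([-0.10959081,  0.52930578,  0.12834077]), 'wrist_torque': array([-0.0625656 , -0.00021228,  0.02970731]), 'opening': 0.09291070341258682}
scene {'fov_y': 45.093022316057585, 'cx': 314.7693902105361, 'cy': 204.63910748451644, 'xyz': array([1.46756519, 0.04586046, 1.35167087]), 'attitude': array([-1.82856474, -1.86543212,  0.63607762])}
side {'fov_y': 55.92026586837383, 'cx': 324.8069751809089, 'cy': 199.6652967660754, 'xyz': array([0.20597197, 0.64071037, 0.92525463]), 'attitude': array([-0.57519332,  2.75144892, -0.99640781])}
wrist {'fov_y': 69.41553296507381, 'cx': 319.6462425280849, 'cy': 196.29244279114033, 'xyz': array([ 0.28871516, -0.52951066,  0.38436278]), 'attitude': array([ 2.43435154, -1.63309239, -0.20364718])}
```

View pics/scene0.png

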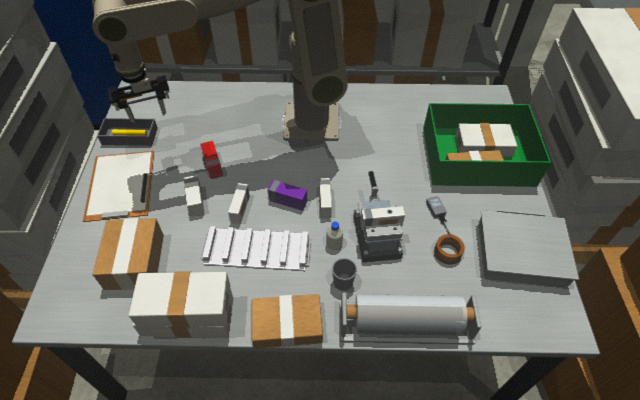

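View pics/side0.png

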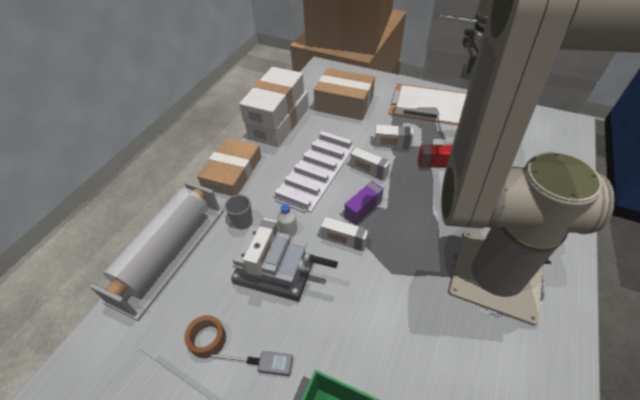

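View pics/wrist0.png

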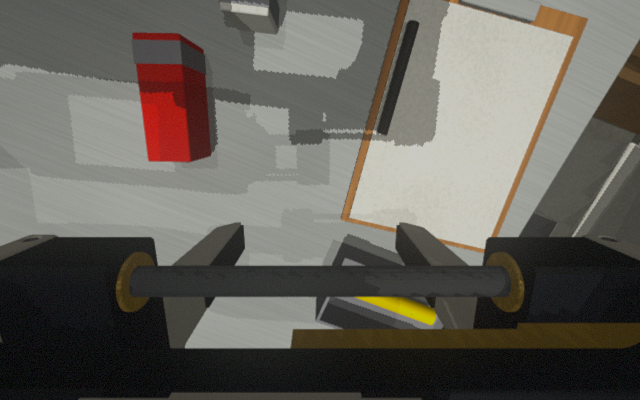

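```bash
cat >> h.py <<'E'
def K(c): 
    f=200/np.tan(np.radians(c["fov_y"])/2); return f,c["cx"],c["cy"]
def ray(c,u,v,z):
    f,cx,cy=K(c); d=R.from_rotvec(c["attitude"]).as_matrix()@np.array([(u-cx)/f,(v-cy)/f,1]); p=np.array(c["xyz"]); return p+d*(z-p[2])/d[2]
def proj(c,P):
    f,cx,cy=K(c); q=(np.atleast_2d(P)-c["xyz"])@R.from_rotvec(c["attitude"]).as_matrix(); return np.c_[f*q[:,0]/q[:,2]+cx,f*q[:,1]/q[:,2]+cy]
def crop(img,x0,y0,x1,y1,s,name):
    o=cv2.resize(img[y0:y1,x0:x1],None,fx=s,fy=s,interpolation=cv2.INTER_CUBIC); cv2.imwrite(name,o)
E
python3 - <<'E'
from h import *
s=cv2.imread("pics/scene0.png"); crop(s,175,160,345,275,4.6,"pics/c1.png"); crop(s,310,160,470,270,5,"pics/c2.png")
s=cv2.imread("pics/side0.png"); crop(s,270,110,430,260,4,"pics/c3.png"); crop(s,220,200,350,310,5,"pics/c4.png")
for n in("scene","side"):
    c=calibration(n)
    print(n, [ray(c,*p,0.064).round(3) for p in ([(193,188),(238,198),(325,192)] if n=="scene" else [(388,130),(368,157),(340,228)])])
E
```

```text
scene [array([ 0.413, -0.4  ,  0.064]), array([ 0.454, -0.239,  0.064]), array([0.422, 0.057, 0.064])]
side [array([ 0.44 , -0.394,  0.064]), array([ 0.459, -0.237,  0.064]), array([0.433, 0.064, 0.064])]
```

View pics/c1.png

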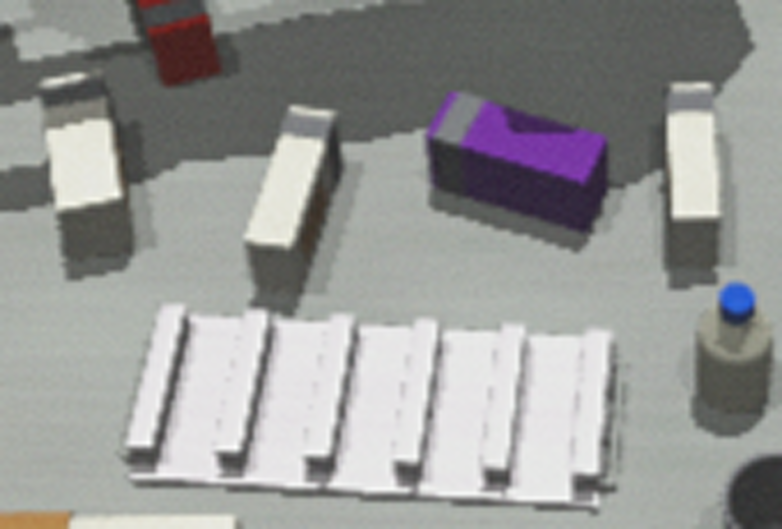

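View pics/c2.png

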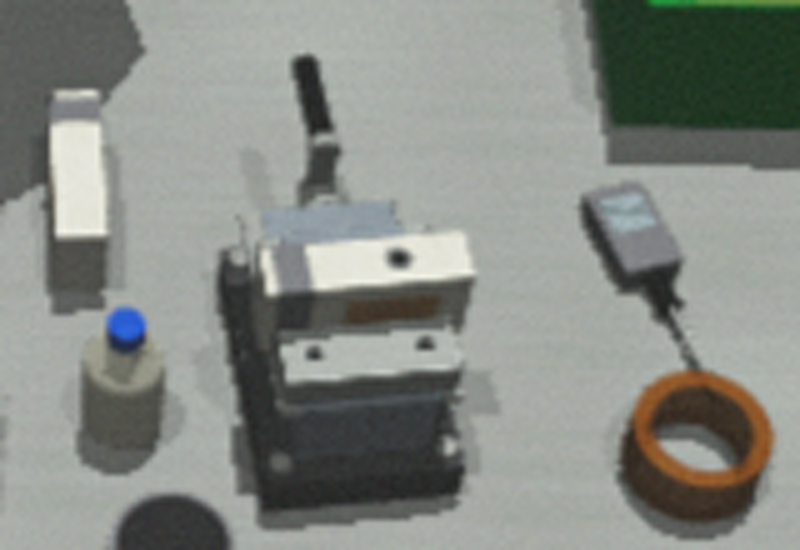

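View pics/c3.png

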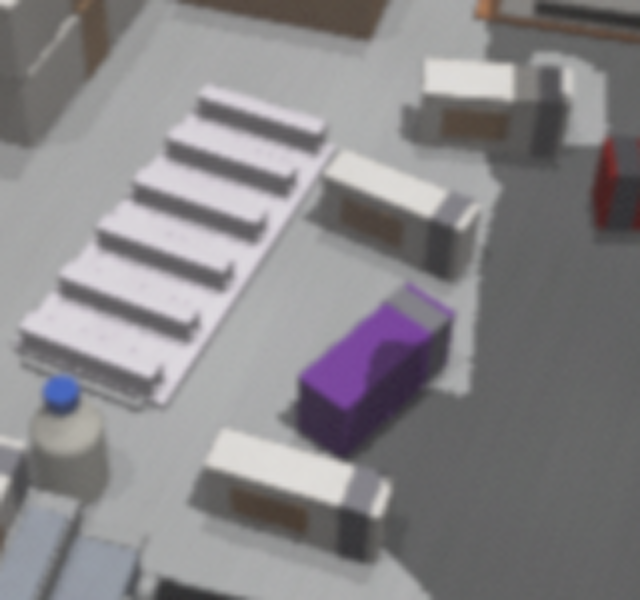

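View pics/c4.png

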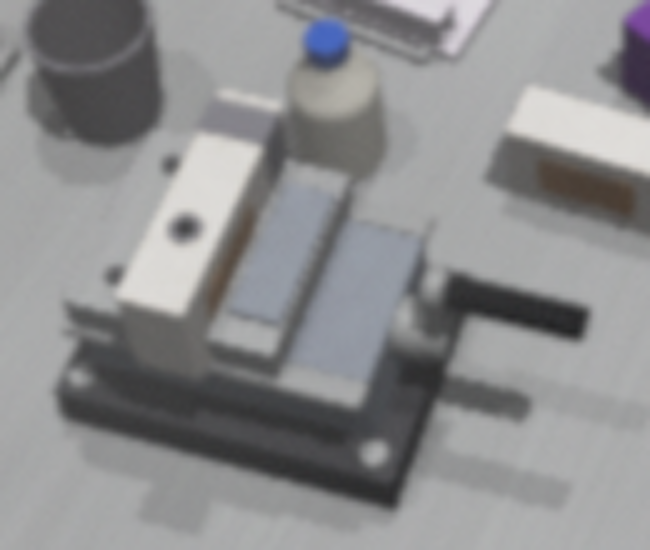

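```bash
cat > fit.py <<'E'
from h import *
from scipy.optimize import least_squares
def fit(obs,x0):
    # obs: list (cam, (u,v), (lx,ly,z))
    cs={n:calibration(n) for n in set(o[0] for o in obs)}
    def res(p):
        r=[]
        for n,uv,l in obs:
            a=p[2];X=[p[0]+np.cos(a)*l[0]-np.sin(a)*l[1],p[1]+np.sin(a)*l[0]+np.cos(a)*l[1],l[2]]
            r+=list(proj(cs[n],X)[0]-uv)
        return np.array(r)
    s=least_squares(res,x0,loss="soft_l1"); return s.x,res(s.x).reshape(-1,2)
E
cat > f1.py <<'E'
from fit import *
def A(p):return (175+p[0]/4.6-.4,160+p[1]/4.6-.4)
def B(p):return (310+p[0]/5-.4,160+p[1]/5-.4)
def C(p):return (270+p[0]/4-.4,110+p[1]/4-.4)
def D(p):return (220+p[0]/5-.4,200+p[1]/5-.4)
def corners(w,zt): # order far-left, far-right, near-right, near-left (robot x+ is near); left = -y
    return [(-.065,-w/2,zt),(-.065,w/2,zt),(.065,w/2,zt),(.065,-w/2,zt)]
def pack(w,a,c,x0,zt=.064):
    L=corners(w,zt); obs=[("scene",A(p),l) for p,l in zip(a,L) if p]+[("side",C(p),l) for p,l in zip(c,L) if p]
    x,r=fit(obs,x0); return x.round(4),np.abs(r).mean().round(2),r.round(1).tolist()
P={"L":([(40,85),(100,75),(123,198),(58,210)],[None,(570,105),(420,97),(427,60)],[.43,-.4,.1]),
"M":([(290,108),(340,117),(292,247),(247,238)],[(480,210),(465,230),(323,178),(342,152)],[.45,-.24,-.2]),
"R":([(668,86),(713,86),(720,215),(668,218)],[(390,488),(375,510),(208,468),(228,432)],[.43,.06,0])}
for k,(a,c,x0) in P.items():
    for w in(.036,.048): print(k,w,*pack(w,a,c,x0))
# rack
L=lambda x,y,z:(x,y,z)
obs=[("scene",A(p),l) for p,l in [((163,305),(-.06,-.164,.034)),((127,450),(.06,-.164,.034)),((613,332),(-.06,.164,.034)),((602,478),(.06,.164,.034)),((132,480),(.07,-.165,.004)),((600,505),(.07,.165,.004))]]
obs+=[("side",C(p),l) for p,l in [((327,125),(-.06,-.164,.034)),((205,87),(.06,-.164,.034)),((158,385),(-.06,.164,.034)),((20,340),(.06,.164,.034))]]
x,r=fit(obs,[.6,-.17,-.1]);print("rack",x.round(4),r.round(1).tolist())
# vise
obs=[("scene",B(p),l) for p,l in [((258,245),(.0035,-.065,.159)),((470,230),(.0035,.065,.159)),((475,272),(.0395,.065,.159)),((268,295),(.0395,-.065,.159)),((262,525),(.095,-.065,0)),((462,500),(.095,.065,0)),((305,58),(-.174,0,.134)),((325,132),(-.104,0,.134))]]
obs+=[("side",D(p),l) for p,l in [((122,298),(.0395,.065,.159)),((195,322),(.0035,.065,.159)),((283,108),(.0035,-.065,.159)),((215,92),(.0395,-.065,.159)),((395,505),(-.095,.065,0)),((62,415),(.095,.065,0)),((588,322),(-.174,0,.125))]]
x,r=fit(obs,[.6,.2,0]);print("vise",x.round(4),r.round(1).tolist())
E
python3 f1.py
```

```text
L 0.036 [ 0.422  -0.4005  0.2813] 0.98 [[2.1, -0.9], [-0.7, -0.7], [-1.4, 0.6], [2.0, 0.2], [0.3, -0.9], [0.2, -1.7], [-1.1, 1.0]]
L 0.048 [ 0.4222 -0.4018  0.293 ] 0.42 [[-0.2, -0.4], [0.4, -1.0], [0.2, 0.2], [0.1, 0.6], [0.4, -0.2], [0.2, -0.7], [-1.0, -0.2]]
M 0.036 [ 0.4524 -0.2382 -0.1416] 0.52 [[0.5, -0.6], [-0.4, -1.2], [0.5, 0.1], [-0.2, 0.6], [0.6, -0.9], [-0.6, 0.8], [-0.4, -0.5], [0.1, -0.3]]
M 0.048 [ 0.4527 -0.2381 -0.136 ] 1.26 [[-1.3, -0.7], [1.2, -1.0], [2.4, 0.3], [-1.8, 0.5], [1.3, -2.1], [-1.4, 1.9], [-1.4, 0.6], [0.8, -1.3]]
R 0.036 [0.4222 0.0585 0.0283] 0.91 [[0.1, -0.6], [0.5, -0.7], [0.0, 0.6], [0.6, 0.0], [1.4, -1.7], [1.0, 2.8], [-1.0, -0.9], [-1.2, -1.3]]
R 0.048 [0.4223 0.0587 0.0149] 1.52 [[-1.3, -0.7], [2.5, -0.6], [1.6, 0.7], [-1.4, 0.0], [2.0, -3.0], [0.1, 4.8], [-1.9, 0.5], [-0.3, -3.0]]
rack [ 0.6176 -0.1639 -0.0393] [[-0.1, 0.0], [0.5, -0.7], [0.1, -1.1], [-0.1, -1.5], [0.2, 0.3], [0.6, 0.2], [-0.2, -0.5], [0.2, -0.3], [-1.1, -1.0], [-0.2, -2.3]]
vise [0.5551 0.2327 0.1383] [[-0.1, 1.0], [-1.3, 0.0], [0.3, 0.9], [0.0, 0.4], [0.4, -3.2], [-0.3, -2.2], [-0.2, -0.7], [-0.3, 0.3], [-1.9, 0.2], [-2.4, -1.1], [-0.2, -1.2], [0.3, -1.0], [2.2, 2.5], [2.2, 2.7], [-0.5, 0.6]]
```

```bash
python3 - <<'E'
from h import *
import plant
print([n for n in dir(plant) if not n.startswith('_')], globals().get('nose_length'))
s=read_state(); M=R.from_rotvec(s["orientation"]).as_matrix(); print(M.round(3)); c=calibration("wrist"); print(M.T@(c["xyz"]-s["tool_pos"])); print((M.T@R.from_rotvec(c["attitude"]).as_matrix()).round(3))
for n,p in (("scene",(335,247)),("scene",(344,285)),("side",(287,232))): print(ray(calibration(n),*p,0))
E
```

```text
['IKError', 'calibration', 'close_job', 'nose_length', 'read_camera', 'read_state'] 0.017
[[ 0.378 -0.926 -0.   ]
 [-0.926 -0.378  0.001]
 [-0.001 -0.    -1.   ]]
[-0.0004005  -0.06700358 -0.1803468 ]
[[ 1.     0.001  0.   ]
 [-0.001  0.97   0.243]
 [-0.    -0.243  0.97 ]]
[0.60450074 0.09263288 0.        ]
[0.74480922 0.1201499  0.        ]
[0.59043246 0.09749183 0.        ]
```

>>> carry_out --steps '[{"xyz":[4,5,4],"rot":[0,0,-4]},{"xyz":[7,9,7],"rot":[0,0,-8]},{"xyz":[10,14,9.6],"rot":[0,0,-12]},{"xyz":[13,18,9.6],"rot":[0,0,-16]},{"xyz":[16,22.5,9.6],"rot":[0,0,-20]},{"xyz":[18.5,27,9.6],"rot":[0,0,-24]},{"xyz":[21,31.5,9.6],"rot":[0,0,-24]},{"xyz":[22.3,35.5,9.6],"rot":[0,0,-24]},{"xyz":[22.3,35.5,9.6],"rot":[0,0,-24]},{"xyz":[22.3,35.5,9.6],"rot":[0,0,-24]}]'

```text
t: 1.15
tool_pos: [0.4516, -0.196, 0.301]
orientation: [-2.192, 2.248, 0.001]
force: [1.2, -1.2, -0.5]
opening: 0.0931
```

```bash
cat >> h.py <<'E'
import json
def snap(n,name):
    c=calibration(n); im=read_camera(n)[:,:,::-1]; cv2.imwrite(f"pics/{name}.png",im); json.dump({k:(v.tolist() if hasattr(v,"tolist") else v) for k,v in c.items()},open(f"pics/{name}.json","w")); return im,c
def loadc(name): 
    d=json.load(open(f"pics/{name}.json")); d["xyz"]=np.array(d["xyz"]); return d
E
python3 -c "
from h import *
snap('wrist','w1')"
```

```text
(no output)
```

View pics/w1.png

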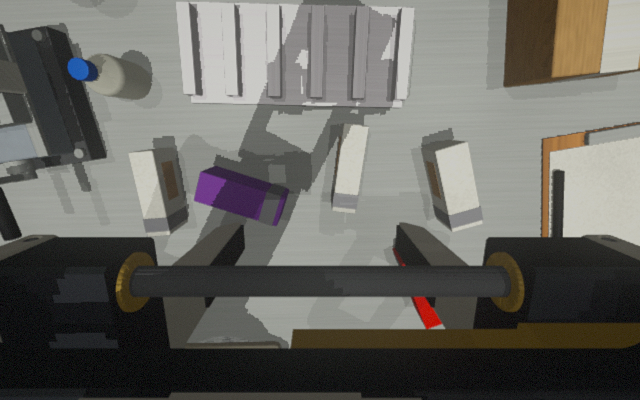

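```bash
python3 - <<'E'
from h import *
s=cv2.imread("pics/w1.png"); crop(s,120,110,320,245,4,"pics/w1a.png"); crop(s,310,110,510,240,4,"pics/w1b.png"); crop(s,165,0,425,115,3,"pics/w1c.png")
E
```

```text
(no output)
```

View pics/w1a.png

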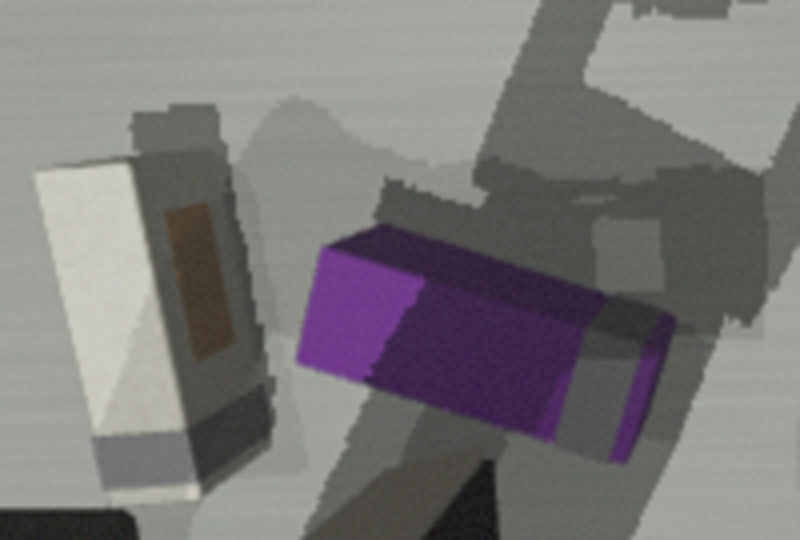

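View pics/w1b.png

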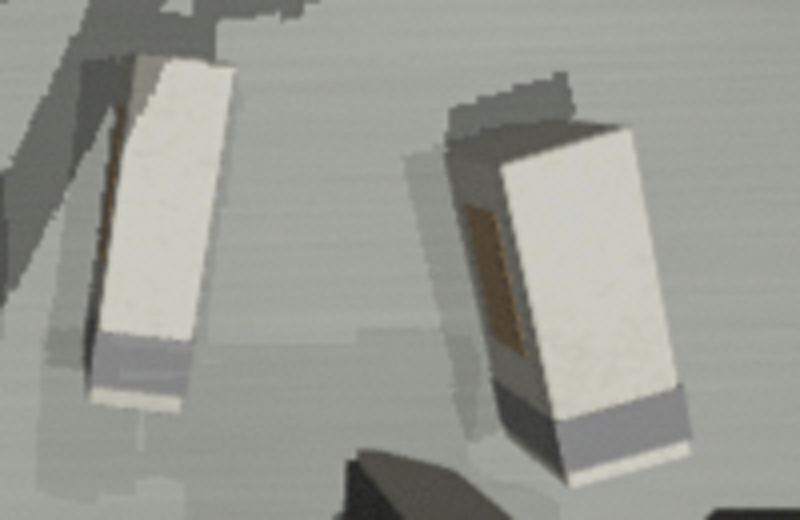

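View pics/w1c.png

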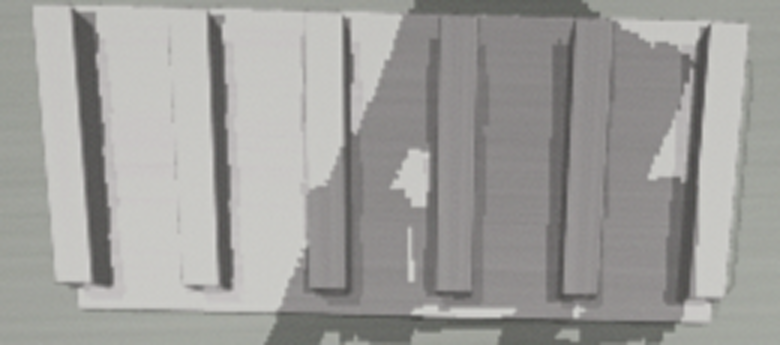

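```bash
cat >> fit.py <<'E'
def fitc(c,uv,L,x0):
    def res(p):
        a=p[2];l=np.array(L);X=np.c_[p[0]+np.cos(a)*l[:,0]-np.sin(a)*l[:,1],p[1]+np.sin(a)*l[:,0]+np.cos(a)*l[:,1],l[:,2]]
        return (proj(c,X)-uv).ravel()
    s=least_squares(res,x0); print("  x,y,yawdeg",s.x[:2].round(4),np.degrees(s.x[2]).round(2),"res px",res(s.x).round(1)); return s.x
def box(l,w,z): return [(l/2,w/2,z),(l/2,-w/2,z),(-l/2,-w/2,z),(-l/2,w/2,z)]
E
python3 - <<'E'
from fit import *
c=loadc("w1")
def o(P,x,y,s): return np.array(P)/s+[x,y]-.5+.5/s
fitc(c,o([(35,172),(133,157),(200,498),(108,503)],120,110,4),box(.13,.036,.064),[.42,.06,0])
fitc(c,o([(135,55),(236,66),(180,412),(92,402)],310,110,4),box(.13,.036,.064),[.45,-.24,0])
fitc(c,o([(502,163),(632,127),(690,450),(570,487)],310,110,4),box(.13,.048,.064),[.42,-.4,0])
fitc(c,o([(33,5),(748,25),(728,298),(57,281)],165,0,3),box(.12,.328,.034),[.62,-.16,0])
E
```

```text
x,y,yawdeg [0.423  0.0582] 2.16 res px [-0.3 -1.5 -0.   0.7  0.2  0.4  0.2  0.5]
  x,y,yawdeg [ 0.4527 -0.2391] -8.0 res px [-0.  -0.8  0.2 -0.5  0.7  0.9 -0.9  0.7]
  x,y,yawdeg [ 0.4218 -0.4016] 15.77 res px [-0.5 -0.1  0.2 -1.1  0.7  1.  -0.4  0.5]
  x,y,yawdeg [ 0.6182 -0.165 ] -2.74 res px [-0.2 -0.2  1.  -0.6 -0.7  0.4 -0.2  0.5]
```

>>> carry_out --steps '[{"xyz":[-0.5,4,0],"rot":[0,0,1]},{"xyz":[-1,8.5,0],"rot":[0,0,2]},{"xyz":[-1.5,13,0],"rot":[0,0,4]},{"xyz":[-2,17.5,0],"rot":[0,0,6]},{"xyz":[-2.5,22,0],"rot":[0,0,8]},{"xyz":[-3,26.5,0],"rot":[0,0,9.7]},{"xyz":[-3.5,31,-1],"rot":[0,0,9.7]},{"xyz":[-4.4,35.5,-2],"rot":[0,0,9.7]},{"xyz":[-4.4,38,-2],"rot":[0,0,9.7]},{"xyz":[-4.4,38,-2],"rot":[0,0,9.7]}]'

```text
t: 2.2
tool_pos: [0.4055, 0.181, 0.2802]
orientation: [2.372, -2.059, -0.002]
force: [0.3, -0.8, 0.5]
opening: 0.0928
```

```bash
python3 -c "
from h import *
im,c=snap('wrist','w2')
crop(im,230,0,640,400,1.5,'pics/w2a.png')
print(read_state()['tool_pos'])"
```

```text
[0.40587812 0.17953709 0.28050692]
```

View pics/w2.png

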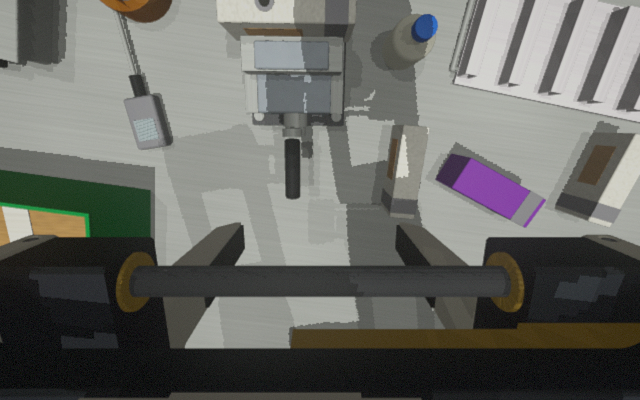

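```bash
python3 -c "
from h import *
im=cv2.imread('pics/w2.png')
crop(im,205,0,365,210,3.6*.79,'pics/w2b.png')"
```

```text
(no output)
```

View pics/w2b.png

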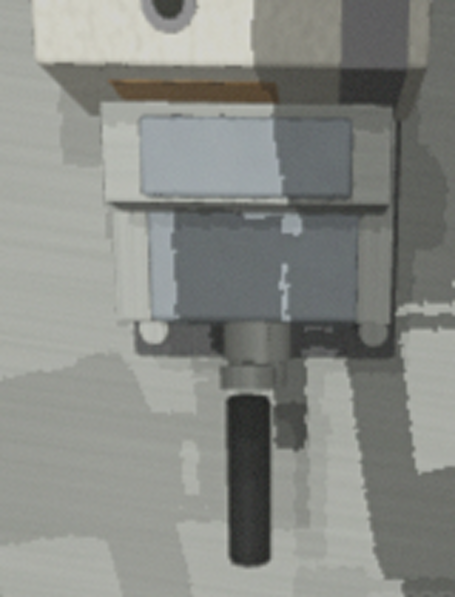

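```bash
python3 - <<'E'
from fit import *
c=loadc("w2")
def o(P,x,y,s): return np.array(P)/s+[x,y]-.5+.5/s
P=[(33,65),(425,68),(103,104),(390,107),(248,395),(250,566)];L=[(.0035,.065,.159),(.0035,-.065,.159),(.003,.055,.12),(.003,-.055,.12),(-.104,0,.129),(-.174,0,.125)]
x=fitc(c,o(P,205,0,2.844),L,[.555,.233,.13])
a=x[2]
for l in(-.139,-.15): print(x[0]+l*np.cos(a),x[1]+l*np.sin(a))
s=read_state(); m=R.from_rotvec(s["orientation"]).as_matrix(); print(s["tool_pos"],np.degrees(np.arctan2(m[1,0],m[0,0])))
E
```

```text
x,y,yawdeg [0.5537 0.234 ] 7.78 res px [ 0.5  0.6  1.6  0.4 -2.1 -0.2  0.1 -0.6 -0.5  0.3  0.1 -0.6]
0.4159818612759146 0.21518154314814522
0.4050831427350291 0.2136922701152332
[0.40587812 0.17953709 0.28050692] -81.98267489088201
```

>>> carry_out --steps '[{"xyz":[-0.1,3.35,-2]},{"xyz":[-0.1,3.35,-6]},{"xyz":[-0.1,3.35,-10]},{"xyz":[-0.1,3.35,-13.5]},{"xyz":[-0.1,3.35,-15.7]},{"xyz":[-0.1,3.35,-15.7]},{"xyz":[-0.1,3.35,-15.7]}]'

```text
validation failed for argument at $.st...
```

>>> carry_out --steps '[{"xyz":[0,0,0]},{"xyz":[0,0,0]},{"xyz":[0,0,0]},{"xyz":[0,0,0]},{"xyz":[0,0,0]},{"xyz":[0,0,0]}]' --grip 0.1 --force 25

```text
validation failed for argument at $.st...
```

>>> carry_out --steps '[{"xyz":[-0.1,3.35,-2],"rot":[0,0,0]},{"xyz":[-0.1,3.35,-6],"rot":[0,0,0]},{"xyz":[-0.1,3.35,-10],"rot":[0,0,0]},{"xyz":[-0.1,3.35,-13.5],"rot":[0,0,0]},{"xyz":[-0.1,3.35,-15.7],"rot":[0,0,0]},{"xyz":[-0.1,3.35,-15.7],"rot":[0,0,0]},{"xyz":[-0.1,3.35,-15.7],"rot":[0,0,0]}]'

```text
t: 2.95
tool_pos: [0.4056, 0.2117, 0.1246]
orientation: [2.367, -2.065, 0.0]
force: [0.5, 0.3, 0.6]
opening: 0.0931
```

>>> carry_out --steps '[{"xyz":[0,0,0],"rot":[0,0,0]},{"xyz":[0,0,0],"rot":[0,0,0]},{"xyz":[0,0,0],"rot":[0,0,0]},{"xyz":[0,0,0],"rot":[0,0,0]},{"xyz":[0,0,0],"rot":[0,0,0]},{"xyz":[0,0,0],"rot":[0,0,0]}]' --grip 0.1 --force 25

```text
t: 3.55
tool_pos: [0.4049, 0.2131, 0.124]
orientation: [-2.37, 2.062, -0.0]
force: [-1.0, 0.5, 0.7]
opening: 0.0498
```

>>> carry_out --steps '[{"xyz":[0,0,0],"rot":[0,0,0]},{"xyz":[0,0,0],"rot":[0,0,0]},{"xyz":[0,0,0],"rot":[0,0,0]},{"xyz":[0,0,0],"rot":[0,0,0]},{"xyz":[0,0,0],"rot":[0,0,0]},{"xyz":[0,0,0],"rot":[0,0,0]}]' --grip 0.1 --force 25

```text
t: 4.15
tool_pos: [0.4049, 0.213, 0.1239]
orientation: [2.369, -2.063, -0.0]
force: [-0.9, 0.3, -0.8]
opening: 0.0101
```

```bash
python3 - <<'E'
import numpy as np
a=np.radians(7.85)
for t in range(0,361,18):
    s=np.sin(np.radians(t))*4.5; print(t,[round(-np.sin(a)*s,2),round(np.cos(a)*s,2),round(4.5*(np.cos(np.radians(t))-1),2)])
E
```

```text
0 [np.float64(-0.0), np.float64(0.0), np.float64(0.0)]
18 [np.float64(-0.19), np.float64(1.38), np.float64(-0.22)]
36 [np.float64(-0.36), np.float64(2.62), np.float64(-0.86)]
54 [np.float64(-0.5), np.float64(3.61), np.float64(-1.85)]
72 [np.float64(-0.58), np.float64(4.24), np.float64(-3.11)]
90 [np.float64(-0.61), np.float64(4.46), np.float64(-4.5)]
108 [np.float64(-0.58), np.float64(4.24), np.float64(-5.89)]
126 [np.float64(-0.5), np.float64(3.61), np.float64(-7.15)]
144 [np.float64(-0.36), np.float64(2.62), np.float64(-8.14)]
162 [np.float64(-0.19), np.float64(1.38), np.float64(-8.78)]
180 [np.float64(-0.0), np.float64(0.0), np.float64(-9.0)]
198 [np.float64(0.19), np.float64(-1.38), np.float64(-8.78)]
216 [np.float64(0.36), np.float64(-2.62), np.float64(-8.14)]
234 [np.float64(0.5), np.float64(-3.61), np.float64(-7.15)]
252 [np.float64(0.58), np.float64(-4.24), np.float64(-5.89)]
270 [np.float64(0.61), np.float64(-4.46), np.float64(-4.5)]
288 [np.float64(0.58), np.float64(-4.24), np.float64(-3.11)]
306 [np.float64(0.5), np.float64(-3.61), np.float64(-1.85)]
324 [np.float64(0.36), np.float64(-2.62), np.float64(-0.86)]
342 [np.float64(0.19), np.float64(-1.38), np.float64(-0.22)]
360 [np.float64(0.0), np.float64(-0.0), np.float64(0.0)]
```

```bash
python3 -c "
from h import *
snap('wrist','w3'); im,c=snap('side','s3'); crop(im,220,180,400,310,4,'pics/s3c.png'); print(read_state()['opening'])
im,c=snap('scene','sc3'); crop(im,340,150,440,230,6,'pics/sc3c.png')"
```

```text
0.009437430655105437
```

View pics/w3.png

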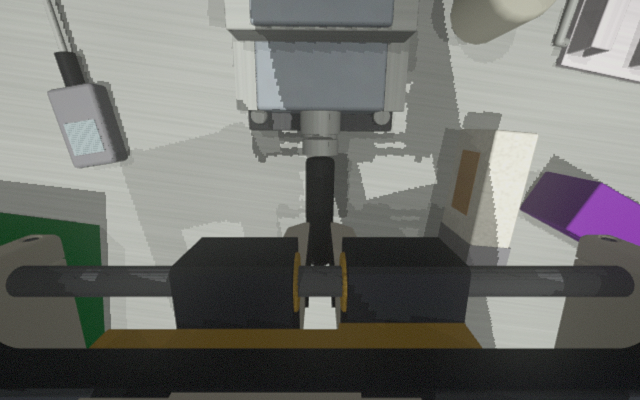

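View pics/s3c.png

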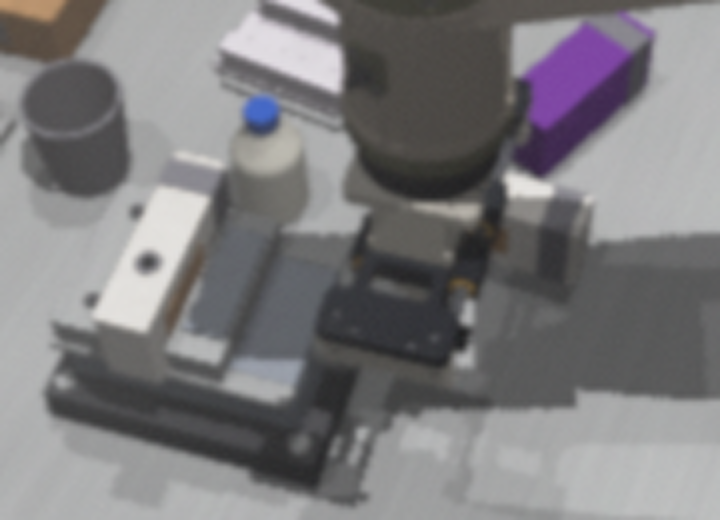

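View pics/sc3c.png

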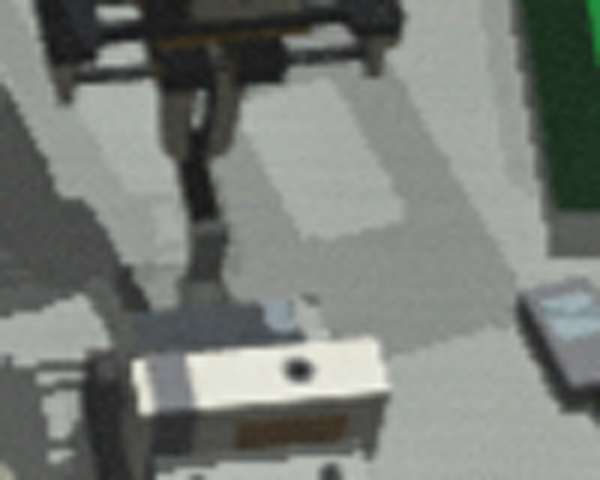

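>>> carry_out --steps '[{"xyz":[0,0,0],"rot":[0,0,0]},{"xyz":[0,0,0],"rot":[0,0,0]},{"xyz":[0,0,0],"rot":[0,0,0]}]' --grip 0 --force 25

```text
t: 4.6
tool_pos: [0.4049, 0.2131, 0.1239]
orientation: [2.37, -2.063, -0.0]
force: [0.2, 0.3, 0.4]
opening: 0.0004
```

```bash
python3 -c "
from h import *
im,c=snap('wrist','w4'); crop(im,240,140,400,340,3,'pics/w4c.png'); print(read_state()['opening'])
for z in (.117,.125,.134): print(z,[ray(loadc('w3'),320,v,z).round(4) for v in (160,265)])
"
```

```text
0.00046715413539022486
0.117 [array([0.4486, 0.2192, 0.117 ]), array([0.3747, 0.2089, 0.117 ])]
0.125 [array([0.4496, 0.2194, 0.125 ]), array([0.3788, 0.2095, 0.125 ])]
0.134 [array([0.4507, 0.2196, 0.134 ]), array([0.3835, 0.2101, 0.134 ])]
```

View pics/w4c.png

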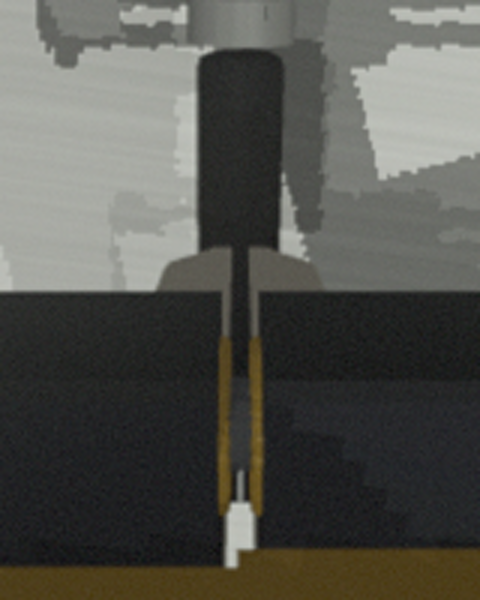

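```bash
python3 - <<'E'
from h import *
c=loadc("w4")
print(c["xyz"], read_state()["tool_pos"])
a=np.radians(7.85);V=np.array([.554,.2335])
def vp(x,y,z): return [V[0]+np.cos(a)*x-np.sin(a)*y,V[1]+np.sin(a)*x+np.cos(a)*y,z]
for n,P in {"tip lo":vp(-.142,0,.107),"pad":vp(-.142,0,.126),"pad up":vp(-.142,0,.14),"sl0":vp(-.104,0,.125),"sl0top":vp(-.104,0,.134),"sl1":vp(-.174,0,.125),"sl1top":vp(-.174,0,.134),"w+":vp(-.12,.009,.125),"w-":vp(-.12,-.009,.125)}.items(): print(n,proj(c,P).round(1), ((proj(c,P)-[240,140])*3).round(0), proj(calibration("scene"),P).round(1))
im,_=snap("scene","sc4"); crop(im,350,130,410,210,8,"pics/sc4c.png")
E
```

```text
[0.47110756 0.22271565 0.30429445] [0.40490479 0.21305568 0.12392525]
tip lo [[320.2 208.4]] [[241. 205.]] [[371.7 182.6]]
pad [[320.3 216.7]] [[241. 230.]] [[372.2 178.9]]
pad up [[320.4 224. ]] [[241. 252.]] [[372.6 176.2]]
sl0 [[320.5 157.8]] [[241.  53.]] [[374.4 187.8]]
sl0top [[320.5 159.5]] [[242.  59.]] [[374.6 186.1]]
sl1 [[320.2 261.2]] [[241. 364.]] [[370.4 172. ]]
sl1top [[320.2 267.6]] [[241. 383.]] [[370.7 170.2]]
w+ [[306.2 183.1]] [[199. 129.]] [[376.1 183.9]]
w- [[334.6 183.2]] [[284. 129.]] [[370.8 184.4]]
```

View pics/sc4c.png

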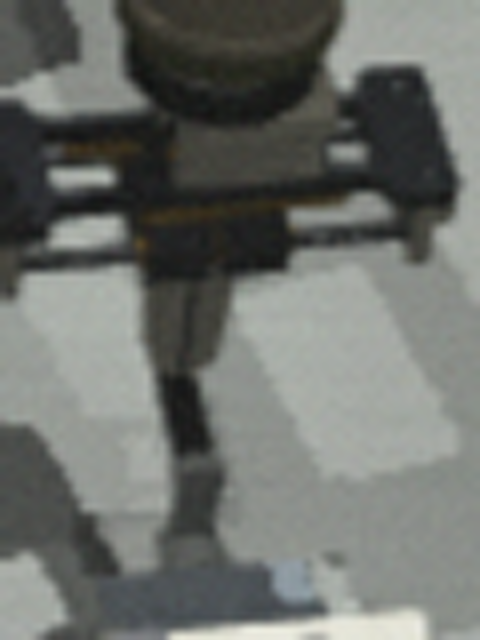

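>>> carry_out --steps '[{"xyz":[0,0,0],"rot":[0,0,0]},{"xyz":[0,0,0],"rot":[0,0,0]},{"xyz":[0,0,0],"rot":[0,0,0]},{"xyz":[-0.4,0,0],"rot":[0,0,0]},{"xyz":[-0.8,-0.05,0],"rot":[0,0,0]},{"xyz":[-0.8,-0.05,0],"rot":[0,0,0]}]' --grip 0.45

```text
t: 5.3
tool_pos: [0.3963, 0.2125, 0.1238]
orientation: [2.37, -2.062, -0.0]
force: [-0.5, 0.4, -0.3]
opening: 0.0405
```

>>> carry_out --steps '[{"xyz":[0,0,-1],"rot":[0,0,0]},{"xyz":[0,0,-2],"rot":[0,0,0]},{"xyz":[0,0,-2.6],"rot":[0,0,0]},{"xyz":[0,0,-2.6],"rot":[0,0,0]}]'

```text
t: 5.7
tool_pos: [0.3957, 0.2121, 0.0961]
orientation: [2.367, -2.061, -0.002]
force: [-0.2, 0.0, 0.8]
opening: 0.0419
```

>>> carry_out --steps '[{"xyz":[0,0,0],"rot":[0,0,0]},{"xyz":[0,0,0],"rot":[0,0,0]},{"xyz":[0,0,0],"rot":[0,0,0]},{"xyz":[0,0,0],"rot":[0,0,0]},{"xyz":[0,0,0],"rot":[0,0,0]}]' --grip 0.05 --force 25

```text
t: 6.2
tool_pos: [0.3972, 0.2125, 0.0983]
orientation: [-2.369, 2.063, -0.001]
force: [-0.1, -0.9, 1.3]
opening: 0.0173
```

```bash
python3 -c "
from h import *
im,c=snap('wrist','w5'); crop(im,220,120,420,320,3,'pics/w5c.png'); print(read_state())
"
```

```text
{'t': 6.25, 'q': array([ 3.77606893e-01, -2.07721557e-01,  2.01554486e+00, -1.86327342e-04,
        1.33309403e+00,  1.81026433e+00]), 'dq': array([ 0.00070617,  0.00011828,  0.00016163,  0.00054973, -0.00074091,
        0.00154887]), 'joint_torque': array([ 4.20644358e-01, -3.55925274e+01, -4.62447774e+01,  3.00506093e-01,
       -1.09489057e-01, -2.99741677e-02]), 'tool_pos': array([0.39722168, 0.21255843, 0.09828505]), 'orientation': array([-2.36911183e+00,  2.06244169e+00, -7.39513878e-04]), 'force': array([ 0.16466748, -0.85521089,  1.12684058]), 'wrist_torque': array([-0.15285297, -0.07937848, -0.05732458]), 'opening': 0.017031013697583624}
```

View pics/w5c.png

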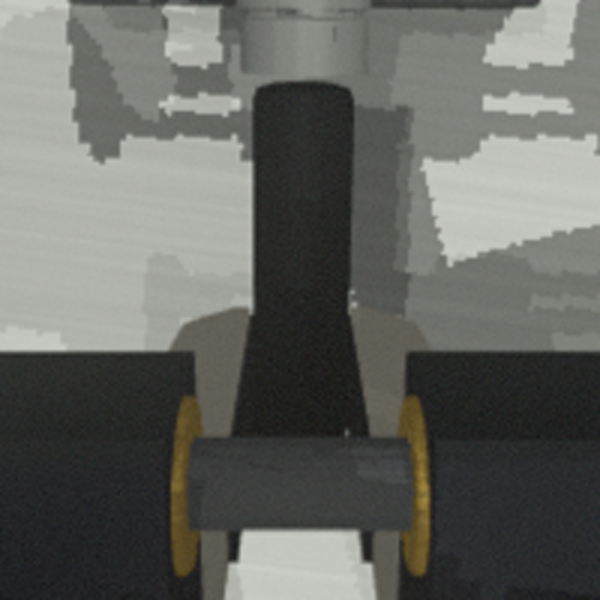

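>>> carry_out --steps '[{"xyz":[-0.19,1.38,-0.22],"rot":[0,0,0]},{"xyz":[-0.36,2.62,-0.86],"rot":[0,0,0]},{"xyz":[-0.5,3.61,-1.85],"rot":[0,0,0]},{"xyz":[-0.58,4.24,-3.11],"rot":[0,0,0]},{"xyz":[-0.61,4.46,-4.5],"rot":[0,0,0]}]'

```text
t: 6.75
tool_pos: [0.3915, 0.2575, 0.0521]
orientation: [-2.37, 2.061, -0.003]
force: [6.3, -12.8, 2.5]
opening: 0.0171
```

>>> carry_out --steps '[{"xyz":[0.03,-0.22,-1.39],"rot":[0,0,0]},{"xyz":[0.11,-0.85,-2.65],"rot":[0,0,0]},{"xyz":[0.25,-1.84,-3.64],"rot":[0,0,0]},{"xyz":[0.42,-3.08,-4.28],"rot":[0,0,0]},{"xyz":[0.61,-4.46,-4.5],"rot":[0,0,0]}]'

```text
t: 7.25
tool_pos: [0.3973, 0.2136, 0.0078]
orientation: [-2.369, 2.061, 0.001]
force: [-1.0, 3.7, 12.2]
opening: 0.0168
```

```bash
python3 -c "
from h import *
im,c=snap('wrist','w6'); im,_=snap('side','s6'); crop(im,220,180,400,310,4,'pics/s6c.png'); print(read_state()['force'])
"
```

```text
[-0.52638829 -2.77121395  9.29164182]
```

View pics/w6.png

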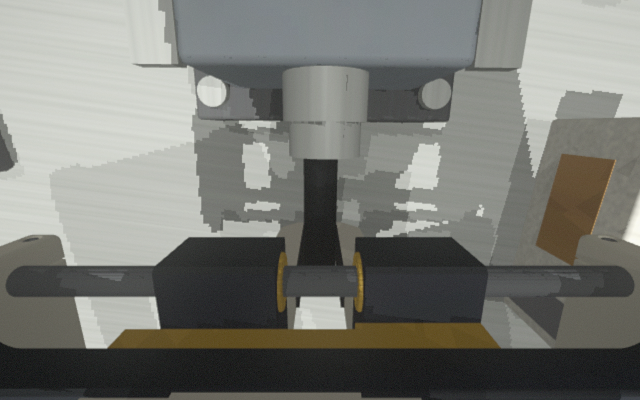

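View pics/s6c.png

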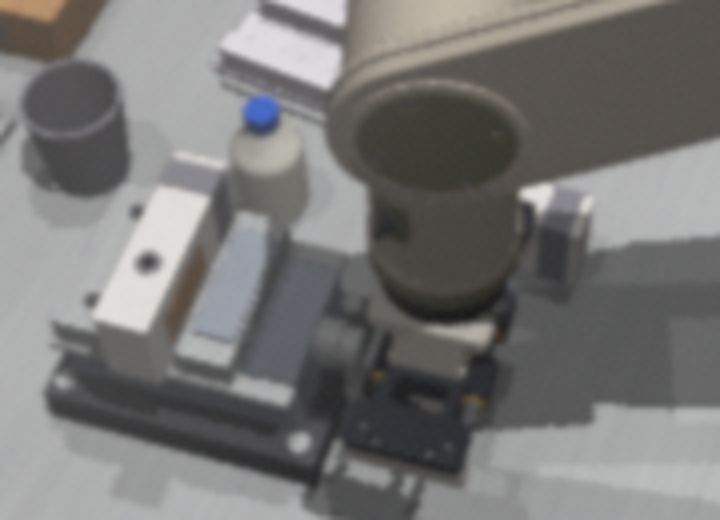

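>>> carry_out --steps '[{"xyz":[0.19,-1.38,0.22],"rot":[0,0,0]},{"xyz":[0.36,-2.62,0.86],"rot":[0,0,0]},{"xyz":[0.5,-3.61,1.85],"rot":[0,0,0]},{"xyz":[0.58,-4.24,3.11],"rot":[0,0,0]},{"xyz":[0.61,-4.46,4.5],"rot":[0,0,0]},{"xyz":[0.58,-4.24,5.89],"rot":[0,0,0]},{"xyz":[0.5,-3.61,7.15],"rot":[0,0,0]},{"xyz":[0.36,-2.62,8.14],"rot":[0,0,0]},{"xyz":[0.19,-1.38,8.78],"rot":[0,0,0]},{"xyz":[0,0,9],"rot":[0,0,0]}]'

```text
t: 8.35
tool_pos: [0.3971, 0.2133, 0.0986]
orientation: [-2.369, 2.063, -0.001]
force: [6.8, -3.2, -7.9]
opening: 0.0172
```

>>> carry_out --steps '[{"xyz":[-0.19,1.38,-0.22],"rot":[0,0,0]},{"xyz":[-0.36,2.62,-0.86],"rot":[0,0,0]},{"xyz":[-0.5,3.61,-1.85],"rot":[0,0,0]},{"xyz":[-0.58,4.24,-3.11],"rot":[0,0,0]},{"xyz":[-0.61,4.46,-4.5],"rot":[0,0,0]},{"xyz":[-0.58,4.24,-5.89],"rot":[0,0,0]},{"xyz":[-0.5,3.61,-7.15],"rot":[0,0,0]},{"xyz":[-0.36,2.62,-8.14],"rot":[0,0,0]},{"xyz":[-0.19,1.38,-8.78],"rot":[0,0,0]},{"xyz":[0,0,-9],"rot":[0,0,0]}]'

```text
t: 9.35
tool_pos: [0.3971, 0.2141, 0.0081]
orientation: [-2.369, 2.061, 0.001]
force: [1.4, 5.1, 5.5]
opening: 0.0171
```

>>> carry_out --steps '[{"xyz":[0.19,-1.38,0.22],"rot":[0,0,0]},{"xyz":[0.36,-2.62,0.86],"rot":[0,0,0]},{"xyz":[0.5,-3.61,1.85],"rot":[0,0,0]},{"xyz":[0.58,-4.24,3.11],"rot":[0,0,0]},{"xyz":[0.61,-4.46,4.5],"rot":[0,0,0]},{"xyz":[0.58,-4.24,5.89],"rot":[0,0,0]},{"xyz":[0.5,-3.61,7.15],"rot":[0,0,0]},{"xyz":[0.36,-2.62,8.14],"rot":[0,0,0]},{"xyz":[0.19,-1.38,8.78],"rot":[0,0,0]},{"xyz":[0,0,9],"rot":[0,0,0]}]'

```text
t: 10.35
tool_pos: [0.397, 0.2136, 0.0987]
orientation: [-2.369, 2.062, -0.001]
force: [8.8, -3.1, -10.6]
opening: 0.0172
```

```bash
python3 -c "
from h import *
im,c=snap('wrist','w7'); im,_=snap('side','s7'); crop(im,220,180,400,310,4,'pics/s7c.png'); s=read_state();print(s['t'],s['force'],s['tool_pos'])
"
```

```text
10.45 [ 3.18107537  4.04136452 -0.9806901 ] [0.39682466 0.21502538 0.09825971]
```

View pics/w7.png

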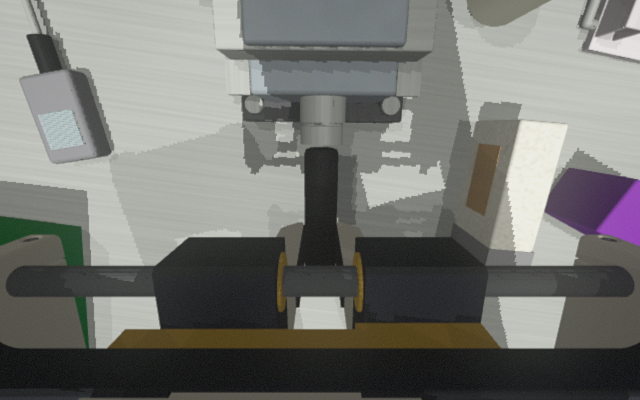

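View pics/s7c.png

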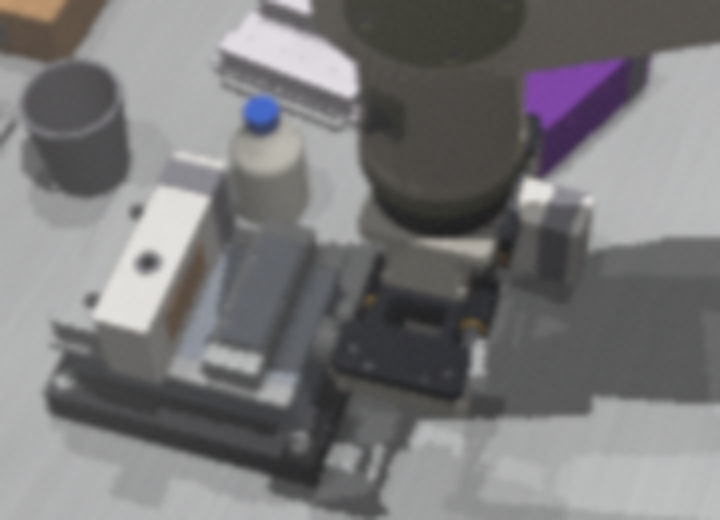

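>>> carry_out --steps '[{"xyz":[-0.19,1.38,-0.22],"rot":[0,0,0]},{"xyz":[-0.36,2.62,-0.86],"rot":[0,0,0]},{"xyz":[-0.36,2.62,-0.86],"rot":[0,0,0]}]'

```text
t: 10.75
tool_pos: [0.3935, 0.2405, 0.0886]
orientation: [-2.37, 2.061, -0.002]
force: [9.5, -0.7, -7.5]
opening: 0.0175
```

>>> carry_out --steps '[{"xyz":[0,0,0],"rot":[0,0,0]},{"xyz":[0,0,0],"rot":[0,0,0]},{"xyz":[0,0,0],"rot":[0,0,0]},{"xyz":[0,0,1],"rot":[0,0,0]},{"xyz":[0,0,4],"rot":[0,0,0]},{"xyz":[0,0,8.5],"rot":[0,0,0]},{"xyz":[0,0,13],"rot":[0,0,0]},{"xyz":[0,0,17],"rot":[0,0,8]},{"xyz":[0,0,19],"rot":[0,0,16]},{"xyz":[0,0,19],"rot":[0,0,24]}]' --grip 0.85

```text
t: 11.75
tool_pos: [0.3949, 0.2396, 0.285]
orientation: [-2.745, 1.514, -0.007]
force: [0.3, -0.3, 0.2]
opening: 0.0792
```

>>> carry_out --steps '[{"xyz":[2,0,0],"rot":[0,0,8]},{"xyz":[5,0,0],"rot":[0,0,16]},{"xyz":[8,0,0],"rot":[0,0,24]},{"xyz":[11,-0.1,0],"rot":[0,0,32]},{"xyz":[14,-0.2,0],"rot":[0,0,40]},{"xyz":[16.5,-0.3,0],"rot":[0,0,48]},{"xyz":[18.2,-0.3,0],"rot":[0,0,56]},{"xyz":[18.2,-0.3,0],"rot":[0,0,63]},{"xyz":[18.2,-0.3,0],"rot":[0,0,66]},{"xyz":[18.2,-0.3,0],"rot":[0,0,66]}]'

```text
t: 12.75
tool_pos: [0.5754, 0.2357, 0.28]
orientation: [-3.134, -0.217, -0.0]
force: [0.0, 0.0, 0.3]
opening: 0.079
```

```bash
python3 -c "
from h import *
im,c=snap('wrist','w8'); s=read_state();print(s['t'],s['force'],s['tool_pos']);m=R.from_rotvec(s['orientation']).as_matrix(); print(np.degrees(np.arctan2(m[1,0],m[0,0])))
"
```

```text
12.8 [0.8448337  0.02509606 0.55150232] [0.5753081  0.23573651 0.28004146]
7.82406051166637
```

View pics/w8.png

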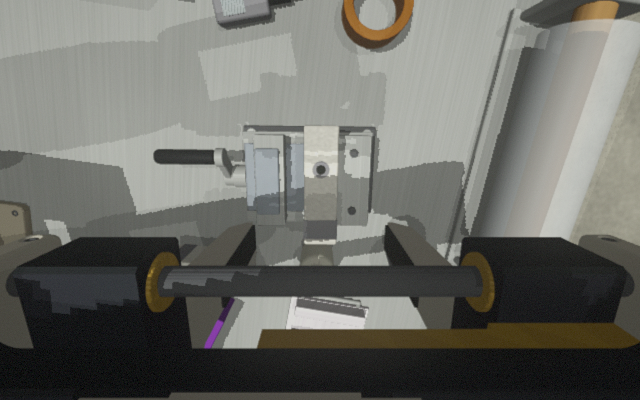

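```bash
python3 - <<'E'
from fit import *
c=loadc("w8")
for p in [(304,126),(338,126),(304,240),(338,240)]: print(ray(c,*p,.159).round(4))
x0=[.575,.236,np.radians(97.85)]
fitc(c,np.array([(304,126),(338,126)]),[(.065,.018,.159),(.065,-.018,.159)],x0)
E
```

```text
[0.5504 0.2982 0.159 ]
[0.5846 0.303  0.159 ]
[0.5661 0.1753 0.159 ]
[0.6037 0.1806 0.159 ]
  x,y,yawdeg [0.5766 0.2362] 97.99 res px [-0.7  0.   0.7  0. ]
```

>>> carry_out --steps '[{"xyz":[0.1,0,-3],"rot":[0,0,0]},{"xyz":[0.1,0,-7],"rot":[0,0,0]},{"xyz":[0.1,0,-11],"rot":[0,0,0]},{"xyz":[0.1,0,-14.5],"rot":[0,0,0]},{"xyz":[0.1,0,-16.2],"rot":[0,0,0]},{"xyz":[0.1,0,-16.2],"rot":[0,0,0]}]'

```text
t: 13.4
tool_pos: [0.5743, 0.2352, 0.1146]
orientation: [3.133, 0.215, -0.008]
force: [-0.3, -0.4, 0.8]
opening: 0.079
```

>>> carry_out --steps '[{"xyz":[0,0,0],"rot":[0,0,0]},{"xyz":[0,0,0],"rot":[0,0,0]},{"xyz":[0,0,0],"rot":[0,0,0]},{"xyz":[0,0,0],"rot":[0,0,0]},{"xyz":[0,0,0],"rot":[0,0,0]},{"xyz":[0,0,0],"rot":[0,0,0]},{"xyz":[0,0,0],"rot":[0,0,0]},{"xyz":[0,0,0],"rot":[0,0,0]}]' --grip 0.3 --force 35

```text
t: 14.2
tool_pos: [0.5765, 0.2358, 0.1177]
orientation: [-3.134, -0.217, -0.001]
force: [-0.6, 0.2, 3.2]
opening: 0.0359
```

>>> carry_out --steps '[{"xyz":[0,0,1],"rot":[0,0,0]},{"xyz":[0,0,3],"rot":[0,0,0]},{"xyz":[0,0,6],"rot":[0,0,0]},{"xyz":[0,0,9],"rot":[0,0,0]},{"xyz":[0,0,12],"rot":[0,0,-5]},{"xyz":[0.3,-2,12],"rot":[0,0,-12]},{"xyz":[0.8,-5,12],"rot":[0,0,-20]},{"xyz":[1.3,-8,12],"rot":[0,0,-28]},{"xyz":[1.9,-11,12],"rot":[0,0,-36]},{"xyz":[2.4,-14,12],"rot":[0,0,-44]}]'

```text
t: 15.2
tool_pos: [0.6001, 0.0946, 0.2373]
orientation: [2.984, -0.981, -0.001]
force: [0.8, -0.6, -2.9]
opening: 0.0359
```

>>> carry_out --steps '[{"xyz":[0.6,-3,0],"rot":[0,0,-8]},{"xyz":[1.2,-6,0],"rot":[0,0,-16]},{"xyz":[1.7,-9,0],"rot":[0,0,-24]},{"xyz":[2.1,-11.5,0],"rot":[0,0,-32]},{"xyz":[2.4,-13.2,0],"rot":[0,0,-40]},{"xyz":[2.4,-13.7,0],"rot":[0,0,-48]},{"xyz":[2.4,-13.7,0],"rot":[0,0,-55]},{"xyz":[2.4,-13.7,-2],"rot":[0,0,-56.5]},{"xyz":[2.4,-13.7,-5],"rot":[0,0,-56.5]},{"xyz":[2.4,-13.7,-5],"rot":[0,0,-56.5]}]'

```text
t: 16.2
tool_pos: [0.6211, -0.0408, 0.1822]
orientation: [2.167, -2.267, -0.011]
force: [-0.7, -0.0, -3.5]
opening: 0.0361
```

```bash
cat >> h.py <<'E'
def st():
    s=read_state();m=R.from_rotvec(s['orientation']).as_matrix(); print('t %.2f'%s['t'],'pos',s['tool_pos'].round(4),'ang %.2f'%np.degrees(np.arctan2(m[1,0],m[0,0])),'F',s['force'].round(1),'open %.4f'%s['opening']); return s
E
python3 -c "
from h import *
im,c=snap('wrist','w9'); st()
"
```

```text
t 16.25 pos [ 0.6222 -0.0409  0.1847] ang -92.58 F [-0.8 -0.6 -2.4] open 0.0354
```

View pics/w9.png

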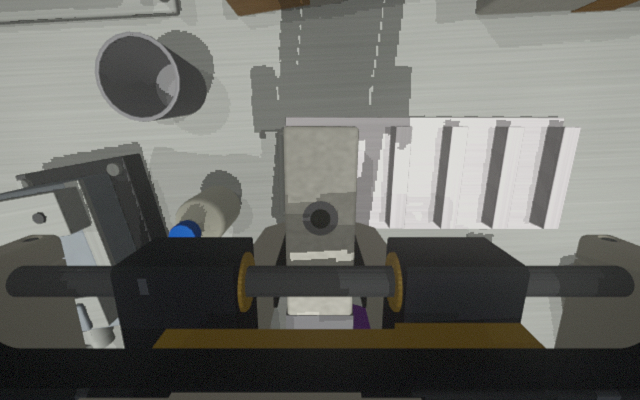

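```bash
python3 -c "
from h import *
im=cv2.imread('pics/w9.png'); crop(im,350,105,600,240,3.2,'pics/w9c.png')
"
```

```text
(no output)
```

View pics/w9c.png

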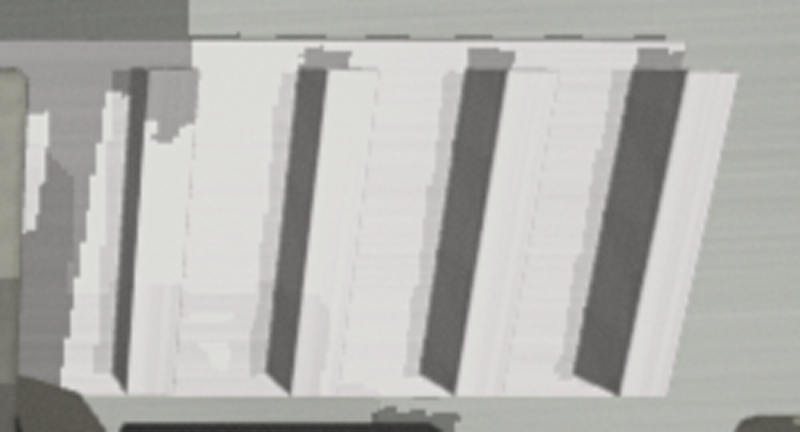

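```bash
python3 - <<'E'
from fit import *
c=loadc("w9")
P=np.array([(148,70),(127,392),(328,70),(292,393),(508,72),(457,394),(687,72),(621,395),(738,72),(668,395)])/3.2+[350,105]-.5+.5/3.2
L=[(s*.06,y,.034) for y in(.040,-.022,-.084,-.146,-.164) for s in(1,-1)]
x=fitc(c,P,L,[.618,-.165,-.04])
a=x[2]
for y in(.124,0,-.124): print(y,(x[0]-np.sin(a)*y).round(4),(x[1]+np.cos(a)*y).round(4))
fitc(c,np.array([(285,126),(357,126)]),[(.065,.018,.229),(.065,-.018,.229)],[.62,-.04,-.046])
E
```

```text
x,y,yawdeg [ 0.6186 -0.1648] -2.61 res px [ 0.2 -0.4  0.   1.2  0.1 -0.3 -0.2  0.9  0.1 -0.8 -0.5  0.7  0.3 -0.8
 -0.5  0.4  0.6 -0.7 -0.3  0.5]
0.124 0.6243 -0.041
0 0.6186 -0.1648
-0.124 0.613 -0.2887
  x,y,yawdeg [ 0.6223 -0.0412] -2.53 res px [-4.2  0.1  4.2  0.1]
```

>>> carry_out --steps '[{"xyz":[0,0,-3],"rot":[0,0,0]},{"xyz":[0,0,-7],"rot":[0,0,0]},{"xyz":[0,0,-10.5],"rot":[0,0,0]},{"xyz":[0,0,-12.5],"rot":[0,0,0]},{"xyz":[0,0,-14],"rot":[0,0,0]},{"xyz":[0,0,-15],"rot":[0,0,0]},{"xyz":[0,0,-15.5],"rot":[0,0,0]},{"xyz":[0,0,-15.5],"rot":[0,0,0]}]'

```text
t: 17.05
tool_pos: [0.6248, -0.0413, 0.0329]
orientation: [-2.171, 2.271, -0.001]
force: [-0.3, 0.1, -3.2]
opening: 0.0359
```

>>> carry_out --steps '[{"xyz":[0,0,0],"rot":[0,0,0]},{"xyz":[0,0,0],"rot":[0,0,0]},{"xyz":[0,0,0],"rot":[0,0,0]},{"xyz":[0,0,0],"rot":[0,0,0]},{"xyz":[0,0,1],"rot":[0,0,0]},{"xyz":[0,0,4],"rot":[0,0,0]},{"xyz":[0,0,8],"rot":[0,0,0]},{"xyz":[0,0,12],"rot":[0,0,0]},{"xyz":[0,0,12],"rot":[0,0,0]}]' --grip 0.65

```text
t: 17.95
tool_pos: [0.6287, -0.0419, 0.1613]
orientation: [-2.166, 2.265, -0.016]
force: [0.5, -0.6, 0.8]
opening: 0.0603
```

```bash
python3 -c "
from h import *
im,c=snap('wrist','w10'); st(); im,_=snap('scene','sc10'); im,_=snap('side','s10'); 
"
```

```text
t 18.00 pos [ 0.6273 -0.0416  0.1579] ang -92.57 F [ 0.  -0.3 -0. ] open 0.0608
```

View pics/w10.png

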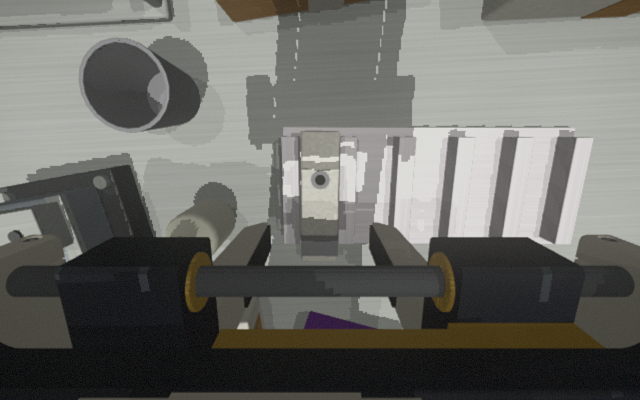

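View pics/sc10.png

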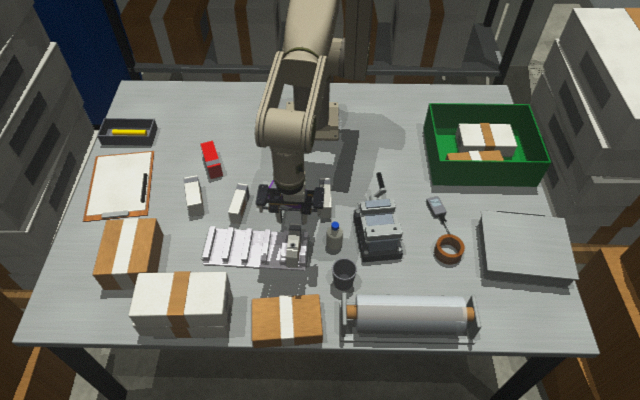

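>>> carry_out --steps '[{"xyz":[-1.5,-3,1],"rot":[0,0,2]},{"xyz":[-4,-7,2],"rot":[0,0,5]},{"xyz":[-6.3,-11,3],"rot":[0,0,8]},{"xyz":[-8.7,-15.2,4],"rot":[0,0,11]},{"xyz":[-11,-19.5,5],"rot":[0,0,14]},{"xyz":[-13.4,-24,6],"rot":[0,0,17]},{"xyz":[-15.8,-28,7],"rot":[0,0,18.4]},{"xyz":[-18,-32,8],"rot":[0,0,18.4]},{"xyz":[-20.2,-36.1,8],"rot":[0,0,18.4]},{"xyz":[-20.2,-36.1,8],"rot":[0,0,18.4]}]' --grip 0.95

```text
t: 19.1
tool_pos: [0.4185, -0.4062, 0.2306]
orientation: [2.499, -1.901, -0.004]
force: [0.6, 0.4, 0.2]
opening: 0.0881
```

```bash
python3 -c "
from h import *
im,c=snap('wrist','w11'); st()
"
```

```text
t 19.15 pos [ 0.42   -0.4038  0.2303] ang -74.44 F [ 0.7 -0.2  0.4] open 0.0879
```

View pics/w11.png

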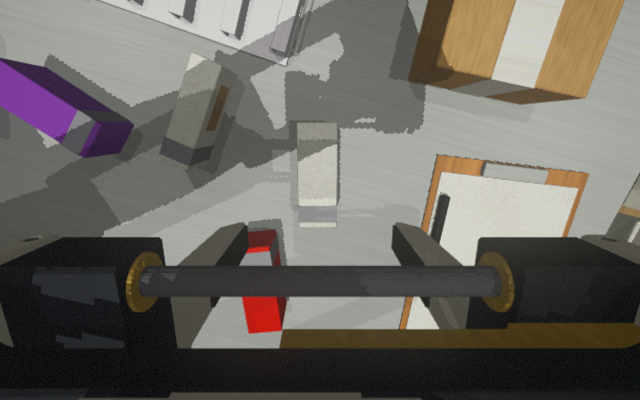

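```bash
python3 - <<'E'
from fit import *
im=cv2.imread('pics/w11.png'); crop(im,270,105,370,245,4,'pics/w11c.png')
c=loadc("w11")
fitc(c,np.array([(296,122),(338,123),(336,227),(299,227)]),box(.13,.048,.064),[.42,-.4,.27])
fitc(c,np.array([(296,122),(338,123),(336,227),(299,227)]),box(.13,.036,.064),[.42,-.4,.27])
E
```

```text
x,y,yawdeg [ 0.4209 -0.402 ] 15.59 res px [ 0.5  0.1 -0.3 -0.9  0.2  0.5 -0.4  0.5]
  x,y,yawdeg [ 0.4209 -0.402 ] 15.61 res px [ 5.6  0.1 -5.4 -1.  -4.5  0.4  4.3  0.4]
```

View pics/w11c.png

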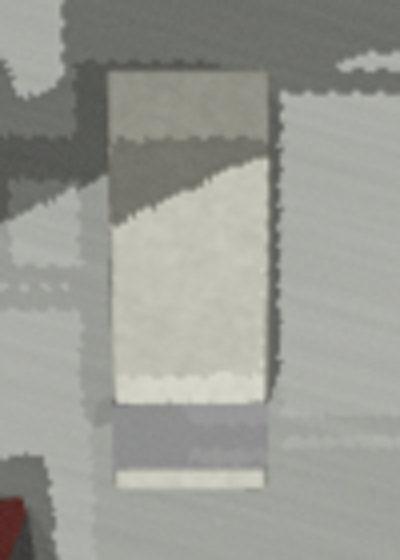

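>>> carry_out --steps '[{"xyz":[-0.1,0,-3],"rot":[0,0,0]},{"xyz":[-0.1,0,-7.5],"rot":[0,0,0]},{"xyz":[-0.1,0,-12],"rot":[0,0,0]},{"xyz":[-0.1,0,-16],"rot":[0,0,0]},{"xyz":[-0.1,0,-19],"rot":[0,0,0]},{"xyz":[-0.1,0,-21],"rot":[0,0,0]},{"xyz":[-0.1,0,-21],"rot":[0,0,0]}]'

```text
t: 19.85
tool_pos: [0.4192, -0.3976, 0.0171]
orientation: [-2.505, 1.892, 0.014]
force: [-0.4, -0.4, -0.0]
opening: 0.0881
```

>>> carry_out --steps '[{"xyz":[0,0,0],"rot":[0,0,0]},{"xyz":[0,0,0],"rot":[0,0,0]},{"xyz":[0,0,0],"rot":[0,0,0]},{"xyz":[0,0,0],"rot":[0,0,0]},{"xyz":[0,0,0],"rot":[0,0,0]},{"xyz":[0,0,0],"rot":[0,0,0]},{"xyz":[0,0,0],"rot":[0,0,0]},{"xyz":[0,0,0],"rot":[0,0,0]}]' --grip 0.4 --force 40

```text
t: 20.65
tool_pos: [0.4215, -0.4025, 0.0229]
orientation: [2.506, -1.895, 0.001]
force: [-0.5, 1.9, 6.5]
opening: 0.0479
```

>>> carry_out --steps '[{"xyz":[0,0,1],"rot":[0,0,0]},{"xyz":[0,0,4],"rot":[0,0,0]},{"xyz":[0,0,8],"rot":[0,0,0]},{"xyz":[0.5,2,12],"rot":[0,0,2]},{"xyz":[1.5,5,15],"rot":[0,0,6]},{"xyz":[2.5,9,17],"rot":[0,0,11]},{"xyz":[3.5,13,19],"rot":[0,0,16]},{"xyz":[4.5,17.5,20],"rot":[0,0,22]},{"xyz":[5.5,22,20],"rot":[0,0,28]},{"xyz":[6.5,26,20],"rot":[0,0,34]}]'

```text
t: 21.65
tool_pos: [0.4863, -0.1402, 0.2229]
orientation: [-2.953, 1.073, -0.001]
force: [0.6, -0.8, -3.5]
opening: 0.0475
```

>>> carry_out --steps '[{"xyz":[1,4,0],"rot":[0,0,6]},{"xyz":[2,8,0],"rot":[0,0,12]},{"xyz":[3,12.5,0],"rot":[0,0,18]},{"xyz":[4,17,0],"rot":[0,0,24]},{"xyz":[5,21.5,0],"rot":[0,0,30]},{"xyz":[6,26,0],"rot":[0,0,36]},{"xyz":[7,30.5,0],"rot":[0,0,42]},{"xyz":[7.6,34.5,0],"rot":[0,0,46]},{"xyz":[8,36.8,0],"rot":[0,0,48]},{"xyz":[8,37.7,0],"rot":[0,0,48]}]'

```text
t: 22.65
tool_pos: [0.5656, 0.2371, 0.2215]
orientation: [-3.134, -0.219, 0.003]
force: [-0.7, -0.9, -4.0]
opening: 0.048
```

>>> carry_out --steps '[{"xyz":[0,0,0],"rot":[0,0,0]},{"xyz":[0,0,0],"rot":[0,0,0]}]'

```text
t: 22.85
tool_pos: [0.5661, 0.2337, 0.222]
orientation: [3.134, 0.212, -0.001]
force: [0.2, -0.4, -3.4]
opening: 0.048
```

```bash
python3 -c "
from h import *
im,c=snap('wrist','w12'); st()
"
```

```text
t 22.90 pos [0.5662 0.2334 0.2222] ang 7.72 F [-0.2  0.1 -3.8] open 0.0475
```

View pics/w12.png

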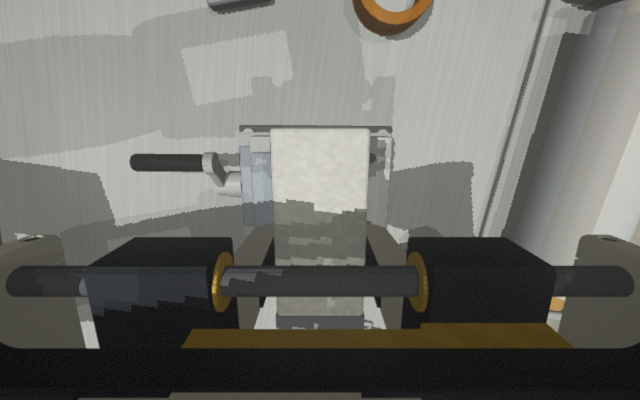

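>>> carry_out --steps '[{"xyz":[0,0,-2],"rot":[0,0,0]},{"xyz":[0,0,-4.5],"rot":[0,0,0]},{"xyz":[0,0,-6.5],"rot":[0,0,0]},{"xyz":[0,0,-8],"rot":[0,0,0]},{"xyz":[0,0,-9],"rot":[0,0,0]},{"xyz":[0,0,-9.8],"rot":[0,0,0]},{"xyz":[0,0,-10.2],"rot":[0,0,0]},{"xyz":[0,0,-10.2],"rot":[0,0,0]}]'

```text
t: 23.7
tool_pos: [0.5663, 0.2347, 0.1203]
orientation: [3.134, 0.214, -0.0]
force: [-0.6, -0.1, -4.6]
opening: 0.0479
```

```bash
python3 -c "
from h import *
im,c=snap('wrist','w13'); st()
"
```

```text
t 23.75 pos [0.5666 0.2348 0.1208] ang 7.82 F [-0.1 -0.3 -1.8] open 0.0473
```

View pics/w13.png

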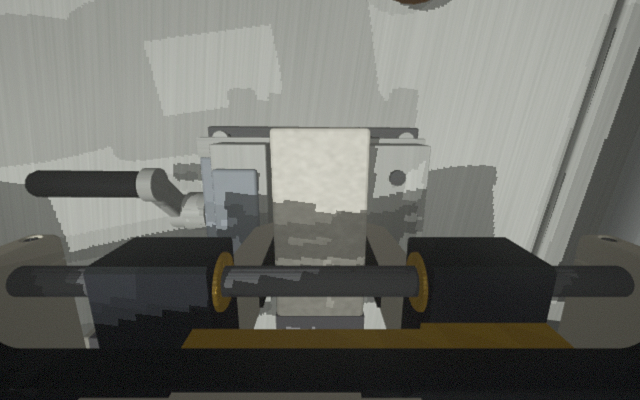

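>>> carry_out --steps '[{"xyz":[0,0,-0.2],"rot":[0,0,0]},{"xyz":[0,0,-0.2],"rot":[0,0,0]}]'

```text
t: 23.95
tool_pos: [0.5666, 0.2349, 0.1188]
orientation: [-3.134, -0.214, -0.001]
force: [0.2, -0.5, -4.1]
opening: 0.0478
```

>>> carry_out --steps '[{"xyz":[0,0,0],"rot":[0,0,0]},{"xyz":[0,0,0],"rot":[0,0,0]},{"xyz":[0,0,0],"rot":[0,0,0]},{"xyz":[0,0,0],"rot":[0,0,0]},{"xyz":[0,0,1],"rot":[0,0,0]},{"xyz":[0,0,3],"rot":[0,0,0]},{"xyz":[0,0,7],"rot":[0,0,0]},{"xyz":[0,0,11],"rot":[0,0,0]},{"xyz":[0,0,14],"rot":[0,0,0]},{"xyz":[0,0,14],"rot":[0,0,0]}]' --grip 0.8

```text
t: 24.95
tool_pos: [0.569, 0.2356, 0.266]
orientation: [-3.132, -0.214, -0.016]
force: [0.2, -0.3, 1.0]
opening: 0.0745
```

```bash
python3 -c "
from h import *
im,c=snap('wrist','w14'); st();crop(im,140,100,440,330,2.6,'pics/w14c.png')
im,c=snap('side','s14'); crop(im,220,180,400,310,4,'pics/s14c.png')
"
```

```text
t 25.00 pos [0.568  0.2353 0.2627] ang 7.82 F [-1.2  0.4 -0.1] open 0.0741
```

View pics/w14c.png

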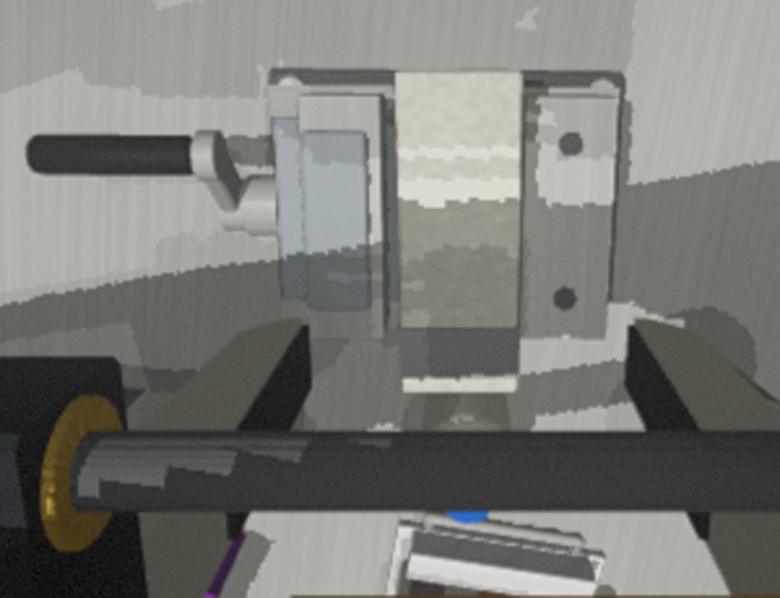

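View pics/s14c.png

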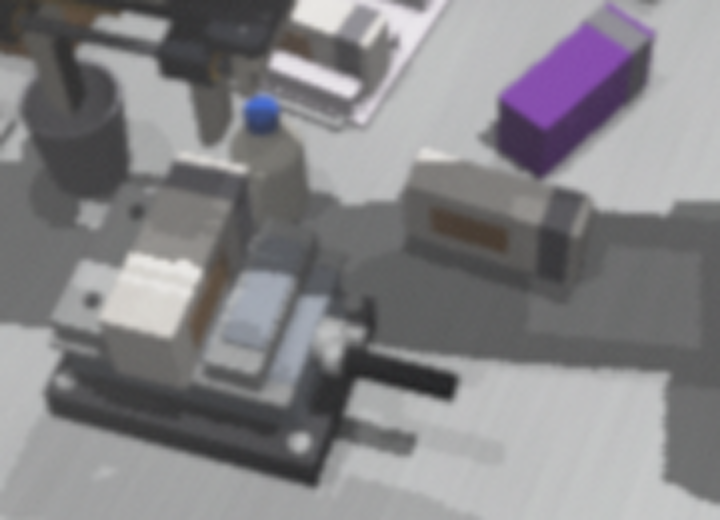

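```bash
python3 - <<'E'
from fit import *
c=loadc("w14");a=np.radians(7.85);V=np.array([.554,.2335])
def vp(x,y,z): return [V[0]+np.cos(a)*x-np.sin(a)*y,V[1]+np.sin(a)*x+np.cos(a)*y,z]
for t in(20,36,50,60,70):
    r=np.radians(t); print(t,((proj(c,[vp(-.104,.045*np.sin(r),.08+.045*np.cos(r)),vp(-.174,.045*np.sin(r),.08+.045*np.cos(r))])-[140,100])*2.6).round(0).tolist(), np.round(vp(-.158,.045*np.sin(r),.08+.045*np.cos(r)),4))
P=np.array([(397,73),(520,73),(517,392),(402,392)])/2.6+[140,100]
fitc(c,P,[(.065,.024,.159),(.065,-.024,.159),(-.065,-.024,.159),(-.065,.024,.159)],[.566,.235,np.radians(97.85)])
E
```

```text
20 [[190.0, 186.0], [28.0, 186.0]] [0.3954 0.2272 0.1223]
36 [[192.0, 159.0], [32.0, 159.0]] [0.3939 0.2381 0.1164]
50 [[196.0, 139.0], [38.0, 139.0]] [0.3928 0.2461 0.1089]
60 [[200.0, 128.0], [45.0, 128.0]] [0.3922 0.2505 0.1025]
70 [[205.0, 119.0], [52.0, 119.0]] [0.3917 0.2538 0.0954]
  x,y,yawdeg [0.5669 0.2345] 97.89 res px [-1.1 -0.6  1.1 -0.6  0.2  0.7 -0.2  0.9]
```

>>> carry_out --steps '[{"xyz":[-2,0,0],"rot":[0,0,-8]},{"xyz":[-4,0,0],"rot":[0,0,-16]},{"xyz":[-6,0.1,0],"rot":[0,0,-24]},{"xyz":[-8,0.1,0],"rot":[0,0,-32]},{"xyz":[-10,0.2,0],"rot":[0,0,-40]},{"xyz":[-12,0.2,0],"rot":[0,0,-48]},{"xyz":[-14,0.3,0],"rot":[0,0,-56]},{"xyz":[-15.5,0.3,0],"rot":[0,0,-64]},{"xyz":[-16.8,0.4,0],"rot":[0,0,-72]},{"xyz":[-17.3,0.4,0],"rot":[0,0,-80]}]' --grip 0.5

```text
t: 26.05
tool_pos: [0.3915, 0.2385, 0.2567]
orientation: [2.532, -1.856, -0.002]
force: [0.3, -0.4, -0.7]
opening: 0.0466
```

>>> carry_out --steps '[{"xyz":[0,0,-1],"rot":[0,0,-8]},{"xyz":[0,0,-4],"rot":[0,0,-9.9]},{"xyz":[0,0,-8],"rot":[0,0,-9.9]},{"xyz":[0,0,-12],"rot":[0,0,-9.9]},{"xyz":[0,0,-15],"rot":[0,0,-9.9]},{"xyz":[0,0,-16.9],"rot":[0,0,-9.9]},{"xyz":[0,0,-16.9],"rot":[0,0,-9.9]}]'

```text
t: 26.75
tool_pos: [0.3896, 0.237, 0.0846]
orientation: [2.363, -2.057, -0.006]
force: [-0.8, -0.3, -0.2]
opening: 0.0464
```

>>> carry_out --steps '[{"xyz":[0,0,0],"rot":[0,0,0]},{"xyz":[0,0,0],"rot":[0,0,0]},{"xyz":[0,0,0],"rot":[0,0,0]},{"xyz":[0,0,0],"rot":[0,0,0]},{"xyz":[0,0,0],"rot":[0,0,0]}]' --grip 0.05 --force 30

```text
t: 27.25
tool_pos: [0.394, 0.2395, 0.0904]
orientation: [-2.368, 2.061, -0.0]
force: [-1.6, 2.4, 3.1]
opening: 0.017
```

```bash
python3 - <<'E'
from h import *
st()
a=np.radians(7.85)
for t0 in(36,-144):
  p0=np.radians(t0)
  for k in range(1,11):
    t=p0-np.radians(18*k); s=4.5*(np.sin(t)-np.sin(p0)); print(round(np.degrees(t)),[round(float(v),2) for v in(-np.sin(a)*s,np.cos(a)*s,4.5*(np.cos(t)-np.cos(p0)))])
E
```

```text
t 27.25 pos [0.394  0.2395 0.0904] ang -82.08 F [-1.6  2.4  3.1] open 0.0170
18 [0.17, -1.24, 0.64]
0 [0.36, -2.62, 0.86]
-18 [0.55, -4.0, 0.64]
-36 [0.72, -5.24, 0.0]
-54 [0.86, -6.23, -1.0]
-72 [0.95, -6.86, -2.25]
-90 [0.98, -7.08, -3.64]
-108 [0.95, -6.86, -5.03]
-126 [0.86, -6.23, -6.29]
-144 [0.72, -5.24, -7.28]
-162 [-0.17, 1.24, -0.64]
-180 [-0.36, 2.62, -0.86]
-198 [-0.55, 4.0, -0.64]
-216 [-0.72, 5.24, -0.0]
-234 [-0.86, 6.23, 1.0]
-252 [-0.95, 6.86, 2.25]
-270 [-0.98, 7.08, 3.64]
-288 [-0.95, 6.86, 5.03]
-306 [-0.86, 6.23, 6.29]
-324 [-0.72, 5.24, 7.28]
```

>>> carry_out --steps '[{"xyz":[0.17,-1.24,0.64],"rot":[0,0,0]},{"xyz":[0.36,-2.62,0.86],"rot":[0,0,0]},{"xyz":[0.55,-4.0,0.64],"rot":[0,0,0]},{"xyz":[0.72,-5.24,0],"rot":[0,0,0]},{"xyz":[0.86,-6.23,-1],"rot":[0,0,0]},{"xyz":[0.95,-6.86,-2.25],"rot":[0,0,0]},{"xyz":[0.98,-7.08,-3.64],"rot":[0,0,0]},{"xyz":[0.95,-6.86,-5.03],"rot":[0,0,0]},{"xyz":[0.86,-6.23,-6.29],"rot":[0,0,0]},{"xyz":[0.72,-5.24,-7.28],"rot":[0,0,0]}]'

```text
t: 28.25
tool_pos: [0.4011, 0.1877, 0.0165]
orientation: [-2.367, 2.062, 0.001]
force: [-4.3, 6.2, 16.4]
opening: 0.0171
```

>>> carry_out --steps '[{"xyz":[-0.17,1.24,-0.64],"rot":[0,0,0]},{"xyz":[-0.36,2.62,-0.86],"rot":[0,0,0]},{"xyz":[-0.55,4.0,-0.64],"rot":[0,0,0]},{"xyz":[-0.72,5.24,0],"rot":[0,0,0]},{"xyz":[-0.86,6.23,1],"rot":[0,0,0]},{"xyz":[-0.95,6.86,2.25],"rot":[0,0,0]},{"xyz":[-0.98,7.08,3.64],"rot":[0,0,0]},{"xyz":[-0.95,6.86,5.03],"rot":[0,0,0]},{"xyz":[-0.86,6.23,6.29],"rot":[0,0,0]},{"xyz":[-0.72,5.24,7.28],"rot":[0,0,0]}]'

```text
t: 29.25
tool_pos: [0.3938, 0.2404, 0.0898]
orientation: [-2.368, 2.06, 0.001]
force: [2.4, 5.5, -1.4]
opening: 0.0172
```

```bash
python3 -c "
from h import *
st(); im,c=snap('side','s15'); crop(im,220,180,400,310,4,'pics/s15c.png'); snap('wrist','w15')
"
```

```text
t 29.25 pos [0.3938 0.2404 0.0898] ang -82.03 F [ 2.4  5.5 -1.4] open 0.0172
```

View pics/s15c.png

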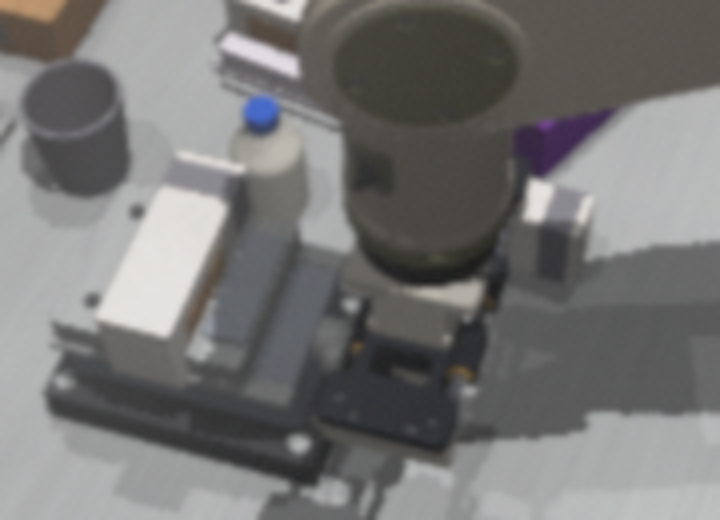

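View pics/w15.png

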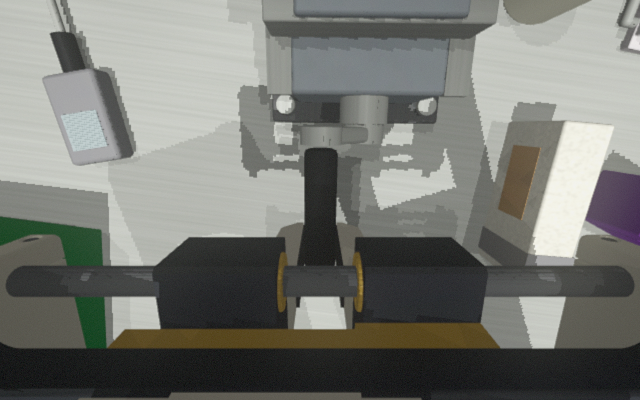

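>>> carry_out --steps '[{"xyz":[0.09,-0.63,0.37],"rot":[0,0,0]},{"xyz":[0.17,-1.24,0.64],"rot":[0,0,0]},{"xyz":[0.27,-1.95,0.82],"rot":[0,0,0]},{"xyz":[0.36,-2.62,0.86],"rot":[0,0,0]},{"xyz":[0.45,-3.3,0.81],"rot":[0,0,0]},{"xyz":[0.55,-4.0,0.64],"rot":[0,0,0]},{"xyz":[0.55,-4.0,0.64],"rot":[0,0,0]}]'

```text
t: 30.05
tool_pos: [0.3993, 0.1981, 0.0966]
orientation: [2.369, -2.063, 0.002]
force: [-6.7, -5.8, 18.9]
opening: 0.0172
```

```bash
python3 -c "
from h import *
s=st(); print(s['wrist_torque'].round(2))
"
```

```text
t 30.05 pos [0.3993 0.1981 0.0966] ang -82.10 F [-6.7 -5.8 18.9] open 0.0172
[-1.24  1.23 -0.13]
```

>>> carry_out --steps '[{"xyz":[0.06,-0.44,-0.17],"rot":[0,0,0]},{"xyz":[0.06,-0.44,-0.17],"rot":[0,0,0]},{"xyz":[0.12,-0.85,-0.38],"rot":[0,0,0]},{"xyz":[0.12,-0.85,-0.38],"rot":[0,0,0]}]'

```text
t: 30.45
tool_pos: [0.4004, 0.1891, 0.0924]
orientation: [2.368, -2.062, 0.003]
force: [-6.3, -8.0, 15.6]
opening: 0.0171
```

>>> carry_out --steps '[{"xyz":[0.05,-0.39,-0.26],"rot":[0,0,0]},{"xyz":[0.05,-0.39,-0.26],"rot":[0,0,0]},{"xyz":[0.1,-0.75,-0.56],"rot":[0,0,0]},{"xyz":[0.1,-0.75,-0.56],"rot":[0,0,0]}]'

```text
t: 30.85
tool_pos: [0.4014, 0.1824, 0.0873]
orientation: [2.369, -2.063, 0.002]
force: [-7.8, -5.0, 19.6]
opening: 0.0172
```

```bash
python3 -c "
from h import *
s=st(); print(s['wrist_torque'].round(2))
im,c=snap('side','s16'); crop(im,220,180,400,310,4,'pics/s16c.png'); snap('wrist','w16')
a=np.radians(7.85)
for d in ([0.3931,0.2393],): pass
p=s['tool_pos']; v=-(p[0]-.554)*np.sin(a)+(p[1]-.2335)*np.cos(a); print('y',v, 'z-axis', p[2]+.027-.08, np.degrees(np.arctan2(v,p[2]+.027-.08)))
"
```

```text
t 30.85 pos [0.4014 0.1824 0.0873] ang -82.09 F [-7.8 -5.  19.6] open 0.0172
[-0.9  1.4 -0.1]
y -0.02978135322877607 z-axis 0.03426977507513966 -40.991516108312716
```

View pics/w16.png

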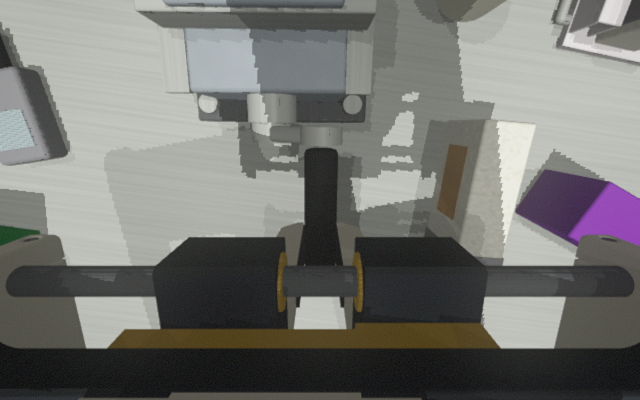

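View pics/s16c.png

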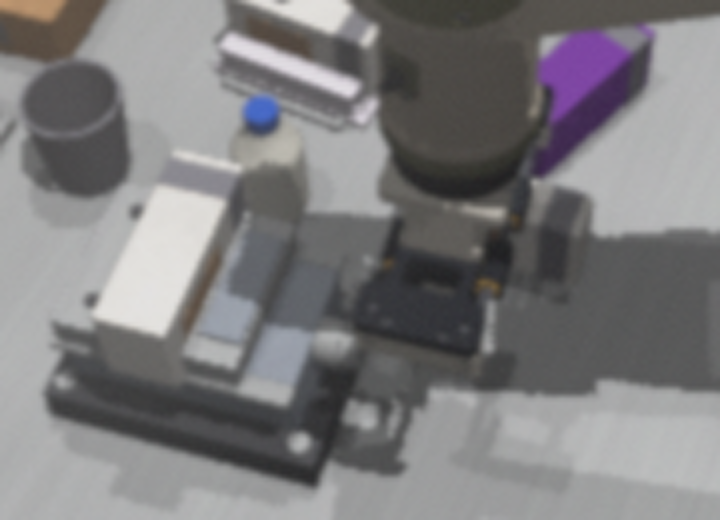

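>>> carry_out --steps '[{"xyz":[0.05,-0.33,-0.33],"rot":[0,0,0]},{"xyz":[0.05,-0.33,-0.33],"rot":[0,0,0]},{"xyz":[0.05,-0.33,-0.33],"rot":[0,0,0]}]'

```text
t: 31.25
tool_pos: [0.4018, 0.1795, 0.0843]
orientation: [2.369, -2.063, 0.001]
force: [-10.1, -3.9, 22.5]
opening: 0.0173
```

>>> carry_out --steps '[{"xyz":[0.04,-0.3,-0.37],"rot":[0,0,0]},{"xyz":[0.04,-0.3,-0.37],"rot":[0,0,0]},{"xyz":[0.04,-0.3,-0.37],"rot":[0,0,0]}]'

```text
t: 31.55
tool_pos: [0.4022, 0.1768, 0.0809]
orientation: [-2.37, 2.063, -0.001]
force: [-11.6, -3.4, 25.3]
opening: 0.0169
```

>>> carry_out --steps '[{"xyz":[0,0,0],"rot":[0,0,0]},{"xyz":[0,0,0],"rot":[0,0,0]},{"xyz":[0,0,0],"rot":[0,0,0]},{"xyz":[0,0,1],"rot":[0,0,0]},{"xyz":[0,0,4],"rot":[0,0,0]},{"xyz":[0,0,8.5],"rot":[0,0,0]},{"xyz":[0,-2,13],"rot":[0,0,0]},{"xyz":[0,-5,17],"rot":[0,0,0]},{"xyz":[0,-8,19],"rot":[0,0,-2]},{"xyz":[0,-8,19],"rot":[0,0,-4]}]' --grip 0.8

```text
t: 32.55
tool_pos: [0.4037, 0.0938, 0.2737]
orientation: [-2.289, 2.147, -0.009]
force: [0.3, 0.7, 0.0]
opening: 0.074
```

```bash
python3 -c "
from h import *
s=st()
im,c=snap('scene','sc17'); crop(im,170,150,450,290,2.85,'pics/sc17c.png'); snap('wrist','w17')
"
```

```text
t 32.55 pos [0.4037 0.0938 0.2737] ang -86.33 F [0.3 0.7 0. ] open 0.0740
```

View pics/sc17c.png

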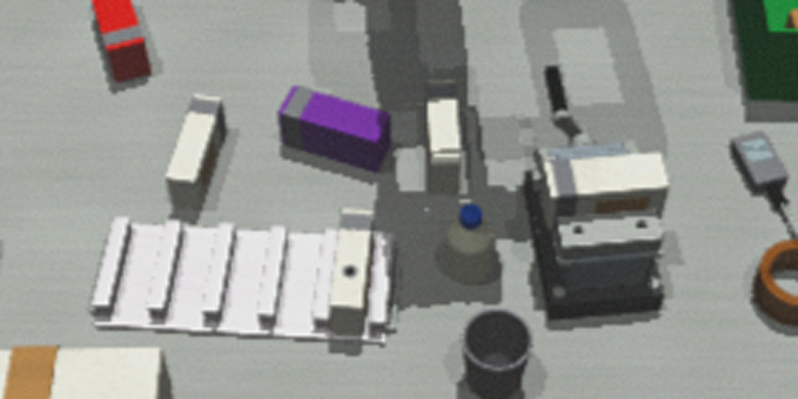

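View pics/w17.png

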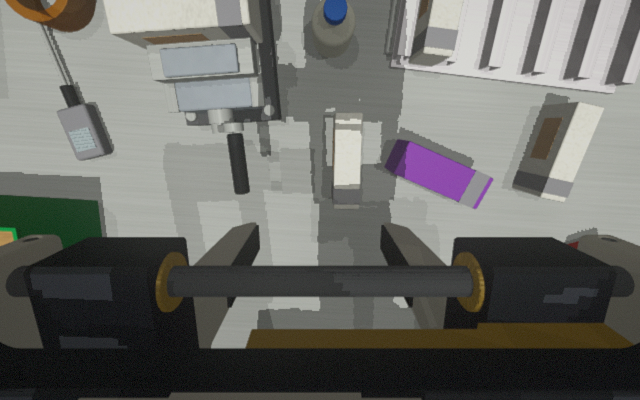

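```bash
python3 -c "
from h import *
im=cv2.imread('pics/w17.png'); crop(im,305,95,395,225,4.5,'pics/w17c.png')
"
```

```text
(no output)
```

View pics/w17c.png

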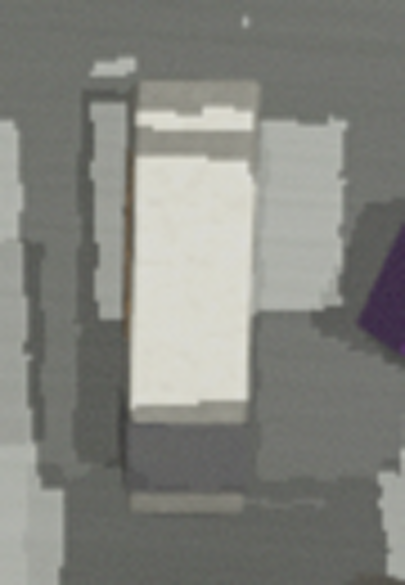

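```bash
python3 - <<'E'
from fit import *
c=loadc("w17")
P=np.array([(139,82),(258,82),(243,511),(131,511)])/4.5+[305,95]-.4
fitc(c,P,box(.13,.036,.064),[.42,.06,0])
c=loadc("w17")
P=np.array([(587,102),(602,104),(558,200),(545,200)])
E
```

```text
x,y,yawdeg [0.4226 0.0588] 3.41 res px [-0.7 -0.6  0.7 -0.5  0.4  0.7 -0.4  0.7]
```

>>> carry_out --steps '[{"xyz":[1,-2,-2],"rot":[0,0,-1]},{"xyz":[2.1,-3.8,-5],"rot":[0,0,-1]},{"xyz":[2.1,-3.8,-9],"rot":[0,0,-1]},{"xyz":[2.1,-3.8,-13],"rot":[0,0,-1]},{"xyz":[2.1,-3.8,-15],"rot":[0,0,-1]},{"xyz":[2.1,-3.8,-15],"rot":[0,0,-1]}]' --grip 0.58

```text
t: 33.25
tool_pos: [0.4192, 0.0588, 0.1147]
orientation: [2.274, -2.158, -0.01]
force: [-0.3, -0.3, 0.0]
opening: 0.0541
```

```bash
python3 -c "
from h import *
s=st()
snap('wrist','w18')
"
```

```text
t 33.25 pos [0.4192 0.0588 0.1147] ang -86.99 F [-0.3 -0.3  0. ] open 0.0541
```

View pics/w18.png

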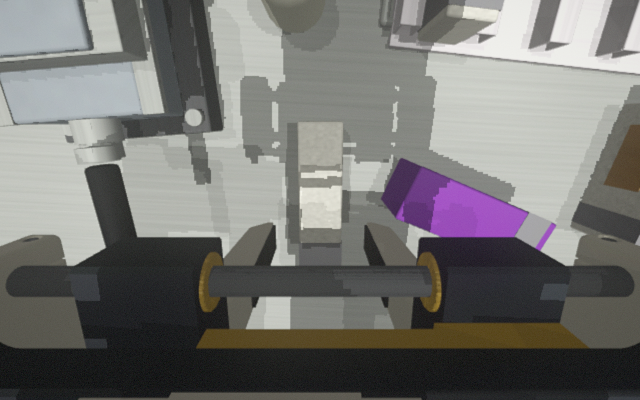

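>>> carry_out --steps '[{"xyz":[0,0,-3],"rot":[0,0,0]},{"xyz":[0,0,-6],"rot":[0,0,0]},{"xyz":[0,0,-8.5],"rot":[0,0,0]},{"xyz":[0,0,-9.7],"rot":[0,0,0]},{"xyz":[0,0,-9.7],"rot":[0,0,0]}]'

```text
t: 33.8
tool_pos: [0.4224, 0.0586, 0.022]
orientation: [2.277, -2.163, -0.002]
force: [0.4, -1.1, -0.3]
opening: 0.054
```

>>> carry_out --steps '[{"xyz":[0,0,0],"rot":[0,0,0]},{"xyz":[0,0,0],"rot":[0,0,0]},{"xyz":[0,0,0],"rot":[0,0,0]},{"xyz":[0,0,0],"rot":[0,0,0]},{"xyz":[0,0,0],"rot":[0,0,0]}]' --grip 0.3 --force 35

```text
t: 34.3
tool_pos: [0.4243, 0.0585, 0.0239]
orientation: [-2.276, 2.163, -0.003]
force: [-0.3, 0.5, 6.8]
opening: 0.0357
```

>>> carry_out --steps '[{"xyz":[0,0,1],"rot":[0,0,0]},{"xyz":[0,0,4],"rot":[0,0,0]},{"xyz":[0,0,8],"rot":[0,0,0]},{"xyz":[2,-2,12],"rot":[0,0,-1]},{"xyz":[5,-5.5,13],"rot":[0,0,-2]},{"xyz":[8,-9,13],"rot":[0,0,-3]},{"xyz":[11,-12.5,13],"rot":[0,0,-4]},{"xyz":[14,-16,13],"rot":[0,0,-5.5]},{"xyz":[17,-19.5,13],"rot":[0,0,-5.5]},{"xyz":[19.6,-22.4,13],"rot":[0,0,-5.5]}]'

```text
t: 35.3
tool_pos: [0.6196, -0.1676, 0.1523]
orientation: [2.17, -2.272, -0.001]
force: [0.1, 0.1, -2.3]
opening: 0.036
```

>>> carry_out --steps '[{"xyz":[0,0,0],"rot":[0,0,0]},{"xyz":[0,0,-2],"rot":[0,0,0]},{"xyz":[0,0,-4],"rot":[0,0,0]},{"xyz":[0,0,-4],"rot":[0,0,0]}]'

```text
t: 35.7
tool_pos: [0.616, -0.1643, 0.1087]
orientation: [2.169, -2.269, -0.01]
force: [-0.9, 0.0, -3.3]
opening: 0.0354
```

```bash
python3 -c "
from h import *
s=st()
im,c=snap('wrist','w19'); crop(im,190,90,600,290,1.9,'pics/w19c.png')
"
```

```text
t 35.70 pos [ 0.616  -0.1643  0.1087] ang -92.58 F [-0.9  0.  -3.3] open 0.0354
```

View pics/w19c.png

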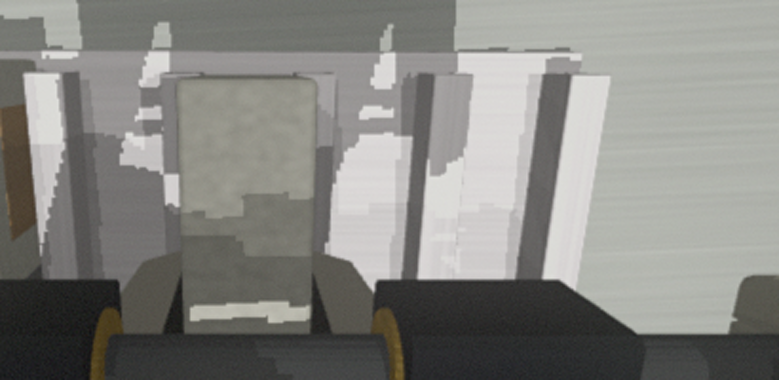

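>>> carry_out --steps '[{"xyz":[0,0,-2],"rot":[0,0,0]},{"xyz":[0,0,-4],"rot":[0,0,0]},{"xyz":[0,0,-5.5],"rot":[0,0,0]},{"xyz":[0,0,-7],"rot":[0,0,0]},{"xyz":[0,0,-7.8],"rot":[0,0,0]},{"xyz":[0,0,-8.1],"rot":[0,0,0]},{"xyz":[0,0,-8.1],"rot":[0,0,0]}]'

```text
t: 36.45
tool_pos: [0.6194, -0.1656, 0.0321]
orientation: [-2.171, 2.271, -0.001]
force: [-0.7, -1.8, -3.1]
opening: 0.0356
```

>>> carry_out --steps '[{"xyz":[0,0,0],"rot":[0,0,0]},{"xyz":[0,0,0],"rot":[0,0,0]},{"xyz":[0,0,0],"rot":[0,0,0]},{"xyz":[0,0,0],"rot":[0,0,0]},{"xyz":[0,0,1],"rot":[0,0,0]},{"xyz":[0,0,4],"rot":[0,0,0]},{"xyz":[0,0,8],"rot":[0,0,0]},{"xyz":[-3,-1,12],"rot":[0,0,0]},{"xyz":[-7,-3,16],"rot":[0,0,0]},{"xyz":[-11,-5,20],"rot":[0,0,0]}]' --grip 0.6

```text
t: 37.45
tool_pos: [0.5221, -0.2087, 0.2198]
orientation: [-2.172, 2.27, -0.002]
force: [-0.3, -0.3, 0.6]
opening: 0.056
```

>>> carry_out --steps '[{"xyz":[-3,-1.4,0],"rot":[0,0,-3]},{"xyz":[-5.6,-2.4,0],"rot":[0,0,-5.4]},{"xyz":[-5.6,-2.4,0],"rot":[0,0,-5.4]},{"xyz":[-5.6,-2.4,0],"rot":[0,0,-5.4]}]'

```text
t: 37.85
tool_pos: [0.467, -0.2329, 0.2184]
orientation: [-2.06, 2.371, -0.002]
force: [-0.3, -0.2, 0.6]
opening: 0.056
```

```bash
python3 -c "
from h import *
s=st()
im,c=snap('wrist','w20'); crop(im,280,90,380,250,3.7,'pics/w20c.png')
"
```

```text
t 37.85 pos [ 0.467  -0.2329  0.2184] ang -98.02 F [-0.3 -0.2  0.6] open 0.0560
```

View pics/w20.png

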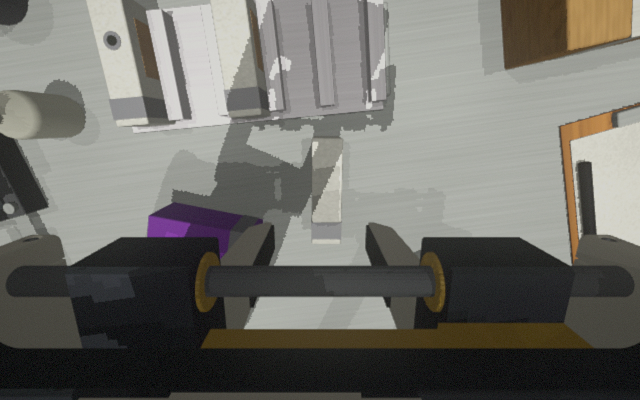

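View pics/w20c.png

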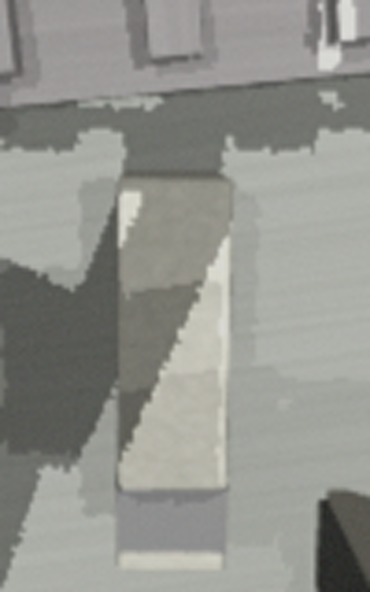

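```bash
python3 - <<'E'
from fit import *
c=loadc("w20")
P=np.array([(118,177),(231,179),(222,569),(117,567)])/3.7+[280,90]-.4
fitc(c,P,box(.13,.036,.064),[.45,-.24,-.14])
E
```

```text
x,y,yawdeg [ 0.4533 -0.2385] -8.41 res px [-0.5 -0.3  0.6 -0.6  0.2  0.4 -0.3  0.7]
```

>>> carry_out --steps '[{"xyz":[0,0,-2],"rot":[0,0,0]},{"xyz":[0,0,-6],"rot":[0,0,0]},{"xyz":[0,0,-10.5],"rot":[0,0,0]},{"xyz":[0,0,-14.5],"rot":[0,0,0]},{"xyz":[0,0,-17.5],"rot":[0,0,0]},{"xyz":[0,0,-19.7],"rot":[0,0,0]},{"xyz":[0,0,-20.9],"rot":[0,0,0]},{"xyz":[0,0,-20.9],"rot":[0,0,0]}]'

```text
t: 38.7
tool_pos: [0.4661, -0.2312, 0.0064]
orientation: [2.062, -2.369, -0.006]
force: [-0.6, 0.4, -0.1]
opening: 0.0558
```

>>> carry_out --steps '[{"xyz":[0,0,0],"rot":[0,0,0]},{"xyz":[0,0,0],"rot":[0,0,0]},{"xyz":[0,0,0],"rot":[0,0,0]},{"xyz":[0,0,0],"rot":[0,0,0]},{"xyz":[0,0,0],"rot":[0,0,0]}]' --grip 0.3 --force 35

```text
t: 39.2
tool_pos: [0.468, -0.2333, 0.0099]
orientation: [-2.061, 2.37, -0.004]
force: [-0.1, -0.0, 6.7]
opening: 0.036
```

>>> carry_out --steps '[{"xyz":[0,0,0],"rot":[0,0,0]},{"xyz":[0,0,0],"rot":[0,0,0]},{"xyz":[0,0,0],"rot":[0,0,0]},{"xyz":[0,0,0.5],"rot":[0,0,0]},{"xyz":[-0.7,0.1,1.15],"rot":[0,0,0]},{"xyz":[-1.4,0.2,1.15],"rot":[0,0,0]},{"xyz":[-1.4,0.2,1.15],"rot":[0,0,0]}]' --grip 0.6

```text
t: 39.9
tool_pos: [0.4521, -0.2305, 0.0201]
orientation: [2.061, -2.371, 0.0]
force: [0.6, -0.6, -0.0]
opening: 0.0564
```

```bash
python3 -c "
from h import *
s=st()
im,c=snap('wrist','w21')
"
```

```text
t 39.90 pos [ 0.4521 -0.2305  0.0201] ang -98.00 F [ 0.6 -0.6 -0. ] open 0.0564
```

View pics/w21.png

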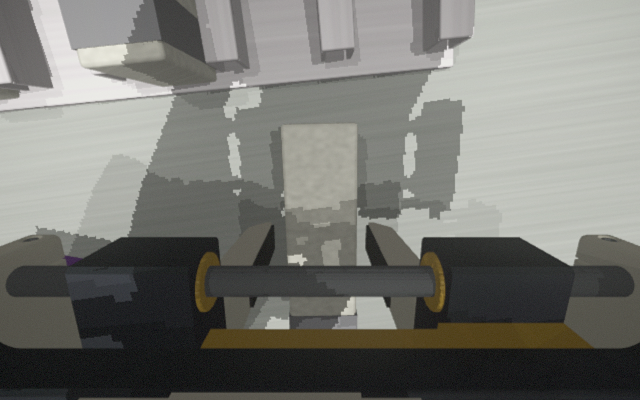

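>>> carry_out --steps '[{"xyz":[0,0,0],"rot":[0,0,0]},{"xyz":[0,0,0],"rot":[0,0,0]},{"xyz":[0,0,0],"rot":[0,0,0]},{"xyz":[0,0,0],"rot":[0,0,0]},{"xyz":[0,0,0],"rot":[0,0,0]}]' --grip 0.3 --force 35

```text
t: 40.45
tool_pos: [0.4529, -0.2306, 0.0198]
orientation: [2.061, -2.371, 0.0]
force: [-0.1, -0.8, -0.3]
opening: 0.0356
```

```bash
python3 -c "
from h import *
s=st()
print(.613-s['tool_pos'][0], -.2887-s['tool_pos'][1])
"
```

```text
t 40.45 pos [ 0.4529 -0.2306  0.0198] ang -97.98 F [-0.1 -0.8 -0.3] open 0.0356
0.16006562475379216 -0.05805533182387873
```

>>> carry_out --steps '[{"xyz":[0,0,1],"rot":[0,0,0]},{"xyz":[0,0,4],"rot":[0,0,0]},{"xyz":[0,0,8],"rot":[0,0,0]},{"xyz":[1,-0.5,12],"rot":[0,0,1]},{"xyz":[4,-1.5,12],"rot":[0,0,3]},{"xyz":[8,-3,12],"rot":[0,0,5.4]},{"xyz":[12,-4.5,12],"rot":[0,0,5.4]},{"xyz":[15,-5.5,11],"rot":[0,0,5.4]},{"xyz":[16,-5.8,10],"rot":[0,0,5.4]},{"xyz":[16,-5.8,9],"rot":[0,0,5.4]}]'

```text
t: 41.45
tool_pos: [0.6137, -0.2885, 0.1089]
orientation: [2.171, -2.27, -0.001]
force: [-0.1, -0.9, -2.5]
opening: 0.036
```

>>> carry_out --steps '[{"xyz":[0,0,0],"rot":[0,0,0]},{"xyz":[0,0,0],"rot":[0,0,0]}]'

```text
t: 41.65
tool_pos: [0.6118, -0.2881, 0.1096]
orientation: [2.17, -2.271, -0.002]
force: [0.8, -0.2, -3.1]
opening: 0.0353
```

```bash
python3 -c "
from h import *
s=st()
im,c=snap('wrist','w22')
"
```

```text
t 41.65 pos [ 0.6118 -0.2881  0.1096] ang -92.58 F [ 0.8 -0.2 -3.1] open 0.0353
```

View pics/w22.png

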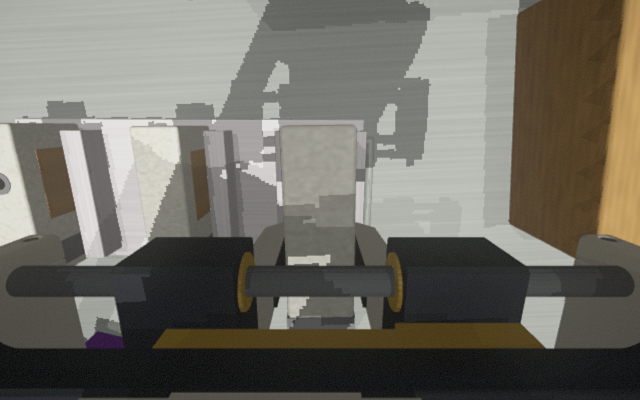

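```bash
python3 -c "
from h import *
c=loadc('w22'); print(ray(c,508,222,0),ray(c,520,0,0)); 
a=np.radians(-2.61); 
for y in(-.164,-.146): print(proj(c,[[.6186+.06*np.cos(a)-np.sin(a)*y,-.1648+.06*np.sin(a)+np.cos(a)*y,.034]]))
"
```

```text
[ 0.56891388 -0.48558508  0.        ] [ 0.77667223 -0.47229544  0.        ]
[[366.97257936 130.54459795]]
[[346.14397812 130.51343292]]
```

```bash
python3 -c "
from h import *
im=cv2.imread('pics/w22.png'); crop(im,190,105,400,250,3.7,'pics/w22c.png')
c=loadc('w22'); a=np.radians(-2.61)
for y in(-.164,-.102,-.084):
  for x in(.06,-.06): print(y,x,((proj(c,[[.6186+x*np.cos(a)-np.sin(a)*y,-.1648+x*np.sin(a)+np.cos(a)*y,.034]])-[190,105])*3.7).round())
"
```

```text
-0.164 0.06 [[655.  95.]]
-0.164 -0.06 [[636. 566.]]
-0.102 0.06 [[389.  94.]]
-0.102 -0.06 [[398. 566.]]
-0.084 0.06 [[312.  94.]]
-0.084 -0.06 [[329. 565.]]
```

View pics/w22c.png

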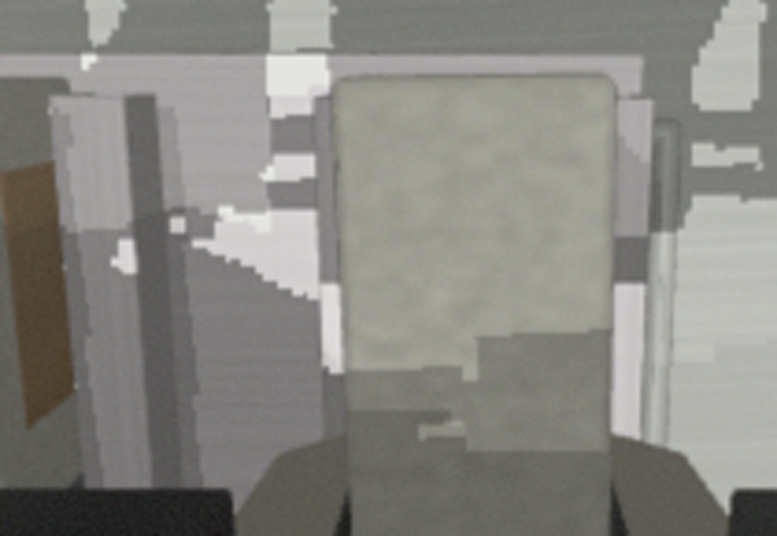

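>>> carry_out --steps '[{"xyz":[0,0,-2],"rot":[0,0,0]},{"xyz":[0,0,-4],"rot":[0,0,0]},{"xyz":[0,0,-5.5],"rot":[0,0,0]},{"xyz":[0,0,-7],"rot":[0,0,0]},{"xyz":[0,0,-7.8],"rot":[0,0,0]},{"xyz":[0,0,-8.1],"rot":[0,0,0]},{"xyz":[0,0,-8.1],"rot":[0,0,0]}]'

```text
t: 42.4
tool_pos: [0.613, -0.2886, 0.029]
orientation: [-2.171, 2.271, -0.0]
force: [0.2, -0.5, -3.0]
opening: 0.0357
```

>>> carry_out --steps '[{"xyz":[0,0,0],"rot":[0,0,0]},{"xyz":[0,0,0],"rot":[0,0,0]},{"xyz":[0,0,0],"rot":[0,0,0]},{"xyz":[0,0,0],"rot":[0,0,0]},{"xyz":[0,0,1],"rot":[0,0,0]},{"xyz":[0,0,4],"rot":[0,0,0]},{"xyz":[0,0,8],"rot":[0,0,0]},{"xyz":[0,0,12],"rot":[0,0,0]},{"xyz":[-3,3,14],"rot":[0,0,0]},{"xyz":[-6,6,16],"rot":[0,0,0]}]' --grip 0.6

```text
t: 43.4
tool_pos: [0.553, -0.2287, 0.1912]
orientation: [-2.169, 2.271, -0.004]
force: [0.4, 0.6, 0.2]
opening: 0.0558
```

>>> carry_out --steps '[{"xyz":[-3,3,2],"rot":[0,0,0]},{"xyz":[-6,5,4],"rot":[0,0,0]},{"xyz":[-9,7,6],"rot":[0,0,0]},{"xyz":[-12,9,8],"rot":[0,0,0]},{"xyz":[-12,9,8],"rot":[0,0,0]},{"xyz":[-12,9,8],"rot":[0,0,0]}]'

```text
t: 44.0
tool_pos: [0.4333, -0.1386, 0.2707]
orientation: [-2.17, 2.269, -0.006]
force: [-0.0, -0.2, -0.7]
opening: 0.0556
```

```bash
python3 -c "
from h import *
s=st()
im,c=snap('wrist','w23');im,c=snap('scene','sc23');crop(im,170,150,450,290,2.85,'pics/sc23c.png');im,c=snap('side','s23');crop(im,210,100,430,300,3,'pics/s23c.png')
"
```

```text
t 44.00 pos [ 0.4333 -0.1386  0.2707] ang -92.56 F [-0.  -0.2 -0.7] open 0.0556
```

View pics/w23.png

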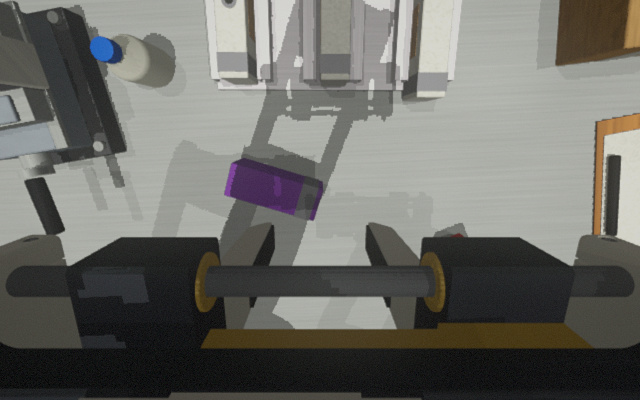

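View pics/sc23c.png

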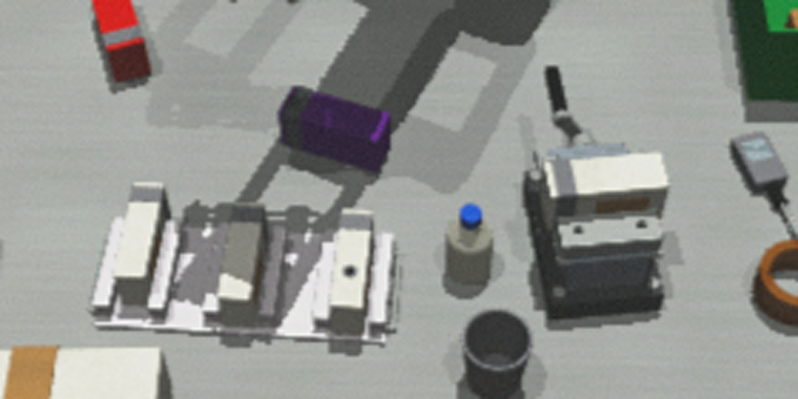

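View pics/s23c.png

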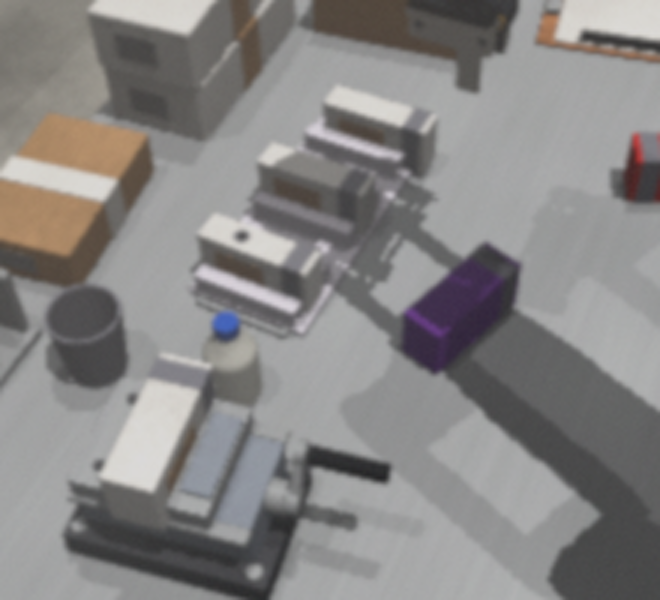

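```bash
python3 -c "
from h import *
c=loadc('w23'); a=np.radians(-2.61)
for n,p in dict(dr=[(218,79),(248,79)],mid=[(321,81),(351,81)],M=[(418,97),(447,96)]).items():
  q=np.mean([ray(c,*x,.072) for x in p],0); d=q[:2]-[.6186,-.1648]; lx=d@[np.cos(a),np.sin(a)]; ly=d@[-np.sin(a),np.cos(a)]; print(n,q.round(4),'local x of centre',lx+.065,'y',ly)
c=loadc('sc23')
im=cv2.imread('pics/w23.png'); crop(im,195,0,475,120,2.85,'pics/w23c.png')
im=cv2.imread('pics/sc23.png'); crop(im,200,205,315,275,6,'pics/sc23d.png')
"
```

```text
dr [ 0.5588 -0.0377  0.072 ] local x of centre -0.00047999197823275774 y 0.12427721008812051
mid [ 0.5511 -0.1641  0.072 ] local x of centre -0.0024977127207209127 y -0.002344698734864123
M [ 0.5277 -0.2838  0.072 ] local x of centre -0.020355634522315896 y -0.12302497771858051
```

View pics/w23c.png

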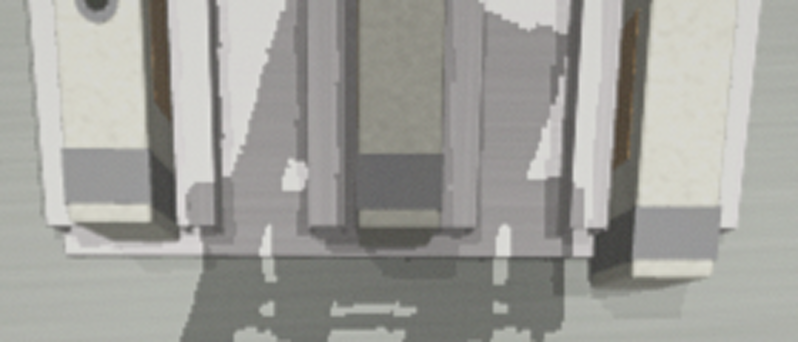

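View pics/sc23d.png

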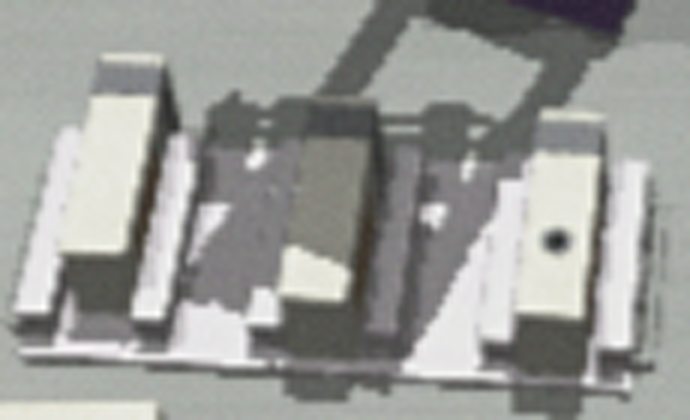

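>>> carry_out --steps '[{"xyz":[3,-3,0],"rot":[0,0,0]},{"xyz":[6,-6,-2],"rot":[0,0,0]},{"xyz":[9,-8.5,-4],"rot":[0,0,0]},{"xyz":[12,-11,-6],"rot":[0,0,0]},{"xyz":[14.5,-13.5,-8],"rot":[0,0,0]},{"xyz":[16,-14.9,-10],"rot":[0,0,0]},{"xyz":[16,-14.9,-12],"rot":[0,0,0]},{"xyz":[16,-14.9,-12],"rot":[0,0,0]},{"xyz":[16,-14.9,-12],"rot":[0,0,0]},{"xyz":[16,-14.9,-12],"rot":[0,0,0]}]'

```text
t: 45.15
tool_pos: [0.5933, -0.2878, 0.1499]
orientation: [-2.171, 2.271, -0.002]
force: [-0.3, 0.1, 0.1]
opening: 0.0559
```

```bash
python3 -c "
from h import *
s=st()
im,c=snap('wrist','w24'); crop(im,240,90,440,290,3,'pics/w24c.png')
"
```

```text
t 45.15 pos [ 0.5933 -0.2878  0.1499] ang -92.58 F [-0.3  0.1  0.1] open 0.0559
```

View pics/w24c.png

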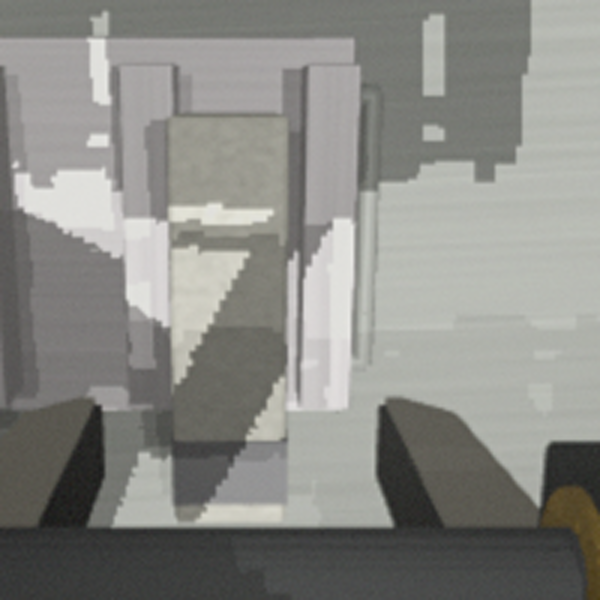

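>>> carry_out --steps '[{"xyz":[0,0.1,-3],"rot":[0,0,0]},{"xyz":[0,0.1,-6],"rot":[0,0,0]},{"xyz":[0,0.1,-9],"rot":[0,0,0]},{"xyz":[0,0.1,-11],"rot":[0,0,0]},{"xyz":[0,0.1,-11.9],"rot":[0,0,0]},{"xyz":[0,0.1,-11.9],"rot":[0,0,0]}]'

```text
t: 45.8
tool_pos: [0.5925, -0.2862, 0.0296]
orientation: [2.171, -2.271, -0.001]
force: [0.4, 0.3, -0.3]
opening: 0.0558
```

>>> carry_out --steps '[{"xyz":[0,0,0],"rot":[0,0,0]},{"xyz":[0,0,0],"rot":[0,0,0]},{"xyz":[0,0,0],"rot":[0,0,0]},{"xyz":[0,0,0],"rot":[0,0,0]},{"xyz":[0,0,0],"rot":[0,0,0]}]' --grip 0.3 --force 25

```text
t: 46.3
tool_pos: [0.5941, -0.2869, 0.0317]
orientation: [-2.17, 2.27, -0.004]
force: [-1.2, 2.4, 7.2]
opening: 0.036
```

>>> carry_out --steps '[{"xyz":[0,0,0.3],"rot":[0,0,0]},{"xyz":[0.5,-0.1,0.6],"rot":[0,0,0]},{"xyz":[1.2,-0.1,0.6],"rot":[0,0,0]},{"xyz":[2,-0.2,0.6],"rot":[0,0,0]},{"xyz":[2,-0.2,0.6],"rot":[0,0,0]},{"xyz":[2,-0.2,0.3],"rot":[0,0,0]},{"xyz":[2,-0.2,0],"rot":[0,0,0]},{"xyz":[2,-0.2,0],"rot":[0,0,0]}]'

```text
t: 47.1
tool_pos: [0.6132, -0.2886, 0.0316]
orientation: [-2.171, 2.271, -0.001]
force: [-5.0, 3.5, 8.9]
opening: 0.0359
```

>>> carry_out --steps '[{"xyz":[0,0,0],"rot":[0,0,0]},{"xyz":[0,0,0],"rot":[0,0,0]},{"xyz":[0,0,0],"rot":[0,0,0]},{"xyz":[0,0,0],"rot":[0,0,0]},{"xyz":[0,0,1],"rot":[0,0,0]},{"xyz":[0,0,4],"rot":[0,0,0]},{"xyz":[0,0,8],"rot":[0,0,0]},{"xyz":[0,0,12],"rot":[0,0,0]},{"xyz":[-2,2,14],"rot":[0,0,0]},{"xyz":[-4,4,15],"rot":[0,0,0]}]' --grip 0.6

```text
t: 48.1
tool_pos: [0.5741, -0.2493, 0.1842]
orientation: [-2.169, 2.27, -0.009]
force: [-0.2, 0.1, 0.1]
opening: 0.0559
```

>>> carry_out --steps '[{"xyz":[-3,2,2],"rot":[0,0,0]},{"xyz":[-6,4,4],"rot":[0,0,0]},{"xyz":[-9,6,6],"rot":[0,0,0]},{"xyz":[-12,9,8],"rot":[0,0,0]},{"xyz":[-12,9,8],"rot":[0,0,0]},{"xyz":[-12,9,8],"rot":[0,0,0]}]'

```text
t: 48.7
tool_pos: [0.4533, -0.1586, 0.2617]
orientation: [-2.171, 2.269, -0.006]
force: [0.8, -0.0, -0.4]
opening: 0.0554
```

```bash
python3 -c "
from h import *
s=st()
im,c=snap('wrist','w25'); im,c=snap('scene','sc25');crop(im,200,160,420,280,3.6,'pics/sc25c.png')
"
```

```text
t 48.70 pos [ 0.4533 -0.1586  0.2617] ang -92.54 F [ 0.8 -0.  -0.4] open 0.0554
```

View pics/w25.png

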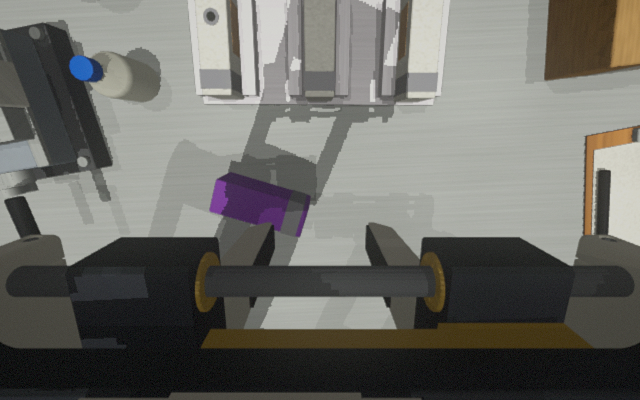

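View pics/sc25c.png

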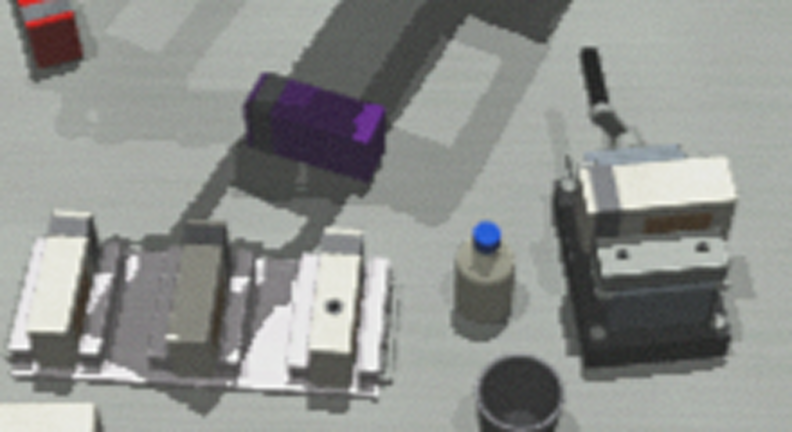

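>>> carry_out --steps '[{"xyz":[0,4,2],"rot":[0,0,0]},{"xyz":[1,8.5,4],"rot":[0,0,0]},{"xyz":[2,13,6],"rot":[0,0,2]},{"xyz":[3,17.5,6],"rot":[0,0,4]},{"xyz":[4,22,6],"rot":[0,0,6]},{"xyz":[5,26.5,6],"rot":[0,0,8]},{"xyz":[5,31,6],"rot":[0,0,10]},{"xyz":[5,35,6],"rot":[0,0,10]},{"xyz":[5,35,6],"rot":[0,0,10]},{"xyz":[5,35,6],"rot":[0,0,10]}]'

```text
t: 49.8
tool_pos: [0.5031, 0.1919, 0.318]
orientation: [2.36, -2.069, -0.002]
force: [-0.9, -0.2, 0.2]
opening: 0.0558
```

```bash
python3 -c "
from h import *
s=st()
im,c=snap('wrist','w26'); crop(im,200,0,440,240,2.4,'pics/w26c.png')
"
```

```text
t 49.80 pos [0.5031 0.1919 0.318 ] ang -82.48 F [-0.9 -0.2  0.2] open 0.0558
```

View pics/w26c.png

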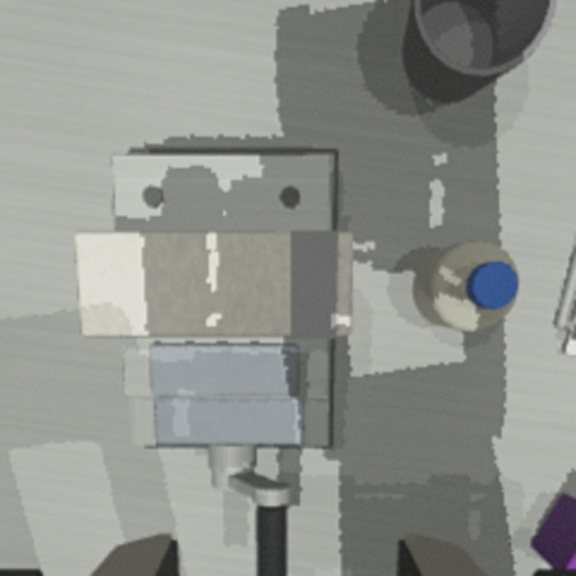

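```bash
python3 - <<'E'
from fit import *
c=loadc("w26");a=np.radians(7.85);V=np.array([.554,.2335])
def vp(x,y,z): return [V[0]+np.cos(a)*x-np.sin(a)*y,V[1]+np.sin(a)*x+np.cos(a)*y,z]
for t in(-30,-40,-53,-60):
    r=np.radians(t); print(t,((proj(c,[vp(-.104,.045*np.sin(r),.08+.045*np.cos(r))])-[200,0])*2.4).round(0))
P=np.array([(76,235),(351,232),(351,332),(82,336)])/2.4+[200,0]-.3
fitc(c,P,[(.024,.065,.159),(.024,-.065,.159),(-.024,-.065,.159),(-.024,.065,.159)],[.57,.235,np.radians(7.85)])
print(vp(.016,0,0))
E
```

```text
-30 [[267. 503.]]
-40 [[278. 501.]]
-53 [[290. 497.]]
-60 [[295. 495.]]
  x,y,yawdeg [0.5703 0.2356] 8.24 res px [-1.2 -0.8  0.9 -1.   0.4  1.2 -0.1  0.9]
[np.float64(0.5698500644649349), np.float64(0.2356852817798652), 0]
```

```bash
python3 -c "
from h import *
st(); print(close_job())
"
```

```text
t 49.85 pos [0.5032 0.1909 0.3184] ang -82.57 F [-0.1 -0.2  0.1] open 0.0557
the job is handed in; nothing more can be done
None
```

I finished the job and handed it in at 49.9 s of the 210 s allowed. No verdict came back, so what follows rests on my own last checks.

**What I did**
- **Opening:** I wound the crank open about 2.1 turns with the drilled pack still in the vise. I then stood that pack in the rack slot at y = +124 mm.
- **Thick pack:** I took the thick pack (white, 48 mm; the purple and red look-alikes were left alone) and stood it between the open jaws. I wound the crank back until its resistance rose.
- **Thin packs:** Two were on the bench. They went into the slots at y = 0 and y = −124 mm.

**Last checks**
- **Vise:** From the wrist camera, the thick pack is centred to within 1 mm and square to about 0.4° in the vise, against the fixed jaw. The crank angle puts the jaw opening at about 10.8 mm, inside the 8 to 12.5 mm range.
- **Rack:** All three packs stand upright in their slots. The drilled pack and the slot 0 pack measured within 3 mm of centre.
- **Bystanders:** The spray, tape, cup and thermometer look unmoved wherever they were in view. I did not measure them again.

**What disagreed or needed mending**
- **Fingertips:** They sit about 30 mm shorter than the stated nose length. The first grasp of the crank closed on nothing, so I lowered all later grasps to suit.
- **Pack in the −124 slot:** It first stood about 20 mm off centre because I had gripped it off centre. I lifted it slightly and moved it back. The last picture shows its end in line with the others; I did not measure it again.
- **Crank angle:** The gripper's final position suggested about −53°, but the camera shows about −35°, so the opening above comes from the picture.

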